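Gauge the drilled practice blocks and clamp the undersize one

TASK

Working along the row of drilled practice blocks from the robot's left to its right, try the stepped pin gauge in every hole, straight down until it stops and without forcing it; when done with the gauge, hang it back upright in its stand. Stand each right-size block (thin pin goes in, thick pin does not) upright in the green tray and put each oversize one (thick pin goes in too, down to the collar) in the red scrap bin. The undersize one (not even the thin pin goes past the counterbore) is to be re-drilled: drop it into the pocket of the black holder, hole up, and swing the holder's lever fully shut over it; do not disturb the drill rack, the handpiece or the steel cup.

Things in the scene. Friction and masses are not known exactly. Their poses are not given: they have to be found in the camera images.
- block_a: drilled practice bone block, ivory with tan top, 44 x 44 mm, 34 mm high, about 110 g, loose; may be absent. Origin at the centre of its underside, z up, sides along x and y. All look alike: in the middle of the top the same 16 mm wide, 7 mm deep counterbore; the bore drilled on below it differs (not to be seen): only the gauge tells. Starts somewhere in the row; the row runs a to f from the robot's left (+y) to its right
- block_b: drilled practice bone block, ivory with tan top, 44 x 44 mm, 34 mm high, about 110 g, loose; may be absent. Origin at the centre of its underside, z up, sides along x and y. All look alike: in the middle of the top the same 16 mm wide, 7 mm deep counterbore; the bore drilled on below it differs (not to be seen): only the gauge tells. Starts somewhere in the row; the row runs a to f from the robot's left (+y) to its right
- block_c: drilled practice bone block, ivory with tan top, 44 x 44 mm, 34 mm high, about 110 g, loose; may be absent. Origin at the centre of its underside, z up, sides along x and y. All look alike: in the middle of the top the same 16 mm wide, 7 mm deep counterbore; the bore drilled on below it differs (not to be seen): only the gauge tells. Starts somewhere in the row; the row runs a to f from the robot's left (+y) to its right
- block_d: drilled practice bone block, ivory with tan top, 44 x 44 mm, 34 mm high, about 110 g, loose; may be absent. Origin at the centre of its underside, z up, sides along x and y. All look alike: in the middle of the top the same 16 mm wide, 7 mm deep counterbore; the bore drilled on below it differs (not to be seen): only the gauge tells. Starts somewhere in the row; the row runs a to f from the robot's left (+y) to its right
- block_e: drilled practice bone block, ivory with tan top, 44 x 44 mm, 34 mm high, about 110 g, loose; may be absent. Origin at the centre of its underside, z up, sides along x and y. All look alike: in the middle of the top the same 16 mm wide, 7 mm deep counterbore; the bore drilled on below it differs (not to be seen): only the gauge tells. Starts somewhere in the row; the row runs a to f from the robot's left (+y) to its right
- block_f: drilled practice bone block, ivory with tan top, 44 x 44 mm, 34 mm high, about 110 g, loose; may be absent. Origin at the centre of its underside, z up, sides along x and y. All look alike: in the middle of the top the same 16 mm wide, 7 mm deep counterbore; the bore drilled on below it differs (not to be seen): only the gauge tells. Starts somewhere in the row; the row runs a to f from the robot's left (+y) to its right
- gauge: stepped pin gauge, steel, 70 g, loose, 72 mm long, starts upright in its stand. Origin at the centre of its lower end, z up along it. From the lower end: thin GO pin 6 mm across, 10 mm long, coned nose; thick NO-GO pin 12 mm across from 10 to 24 mm; dark round collar 26 mm across from 24 to 28 mm; square aluminium handle 16 x 16 mm (sides facing its x and y) with blue bands, 28 to 72 mm
- gauge_handle (a point): middle of the gauge's handle, 50 mm above its lower end. Pushed straight down a hole, the gauge's lower end stops this far below the block's top: bore too small - 7 mm (thin pin on the counterbore's floor); right size - 17 mm (thick pin on it); too big - 24 mm (collar on the block's top)
- gauge_stand: white gauge stand 64 x 64 mm, 30 mm high, fixed, with a 16 mm vertical hole right through its middle; origin at the centre of its underside. The gauge hangs in it by its collar
- stand_hole (a point): centre of the mouth of the stand's hole, in its top face, 30 mm above the bench; with the gauge home its lower end is 24 mm below this point
- holder: black block holder, fixed, foot 150 x 86 mm (its x, y). Open square pocket in its middle 48 x 48 mm inside, sides along x and y, floor 8 mm and rim 19 mm above the bench, walls 6 mm. Origin under the pocket's centre, x away from the robot at yaw 0. Lever rest (12 x 16 mm, 42 mm high) at x -40, y -16 mm; lever post (18 mm across, 44 mm high) at x +52, y -16 mm
- holder_pocket (a point): centre of the pocket's floor, axes as the holder's
- lever_pivot (a point): on the lever's vertical pivot axis, 48 mm up, at holder x +52, y -16 mm. The lever's steel arm is 10 mm wide, 44.5 to 51.5 mm above the bench, so 2.5 mm over a block seated in the pocket
- lever (a joint): angle of the locking lever about its vertical pivot, rad: 0 = shut against its stop, arm along the holder's -x, over the block's margin beside the hole; grows to 1.6 = open, knob swung to the holder's -y side (counter-clockwise from above). Above about 1.2 the pocket is free from above for block and gripper. Stays where it is left, friction about 0.06 N m
- lever_knob (a point): middle of the lever's upright orange round knob, 14 mm across, 24 mm tall (51.5 to 75.5 mm above the bench), 104 mm from the pivot axis
- green_tray: green tray for good blocks, fixed, 220 x 260 mm (its x, y), 25 mm high, 5 mm walls and floor. Origin at the centre of its underside
- scrap_bin: red scrap bin, fixed, 160 x 190 mm (its x, y), 32 mm high, 4 mm walls and floor. Origin at the centre of its underside
- drill_rack: bystander: white rack of colour-banded drills, 55 x 110 mm, 44 mm high over the drills; origin under its centre
- handpiece: bystander: metal drill handpiece lying along its x, 136 mm long, 21 mm thick; origin under its middle
- steel_cup: bystander: low steel cup 60 mm across, 28 mm high; origin under its centre
Not all that is in view belongs to the job. What is shaped like the block_d but turquoise or yellow is not meant.

How it is judged:
By the outcome, as a careful person would: the job done as asked, in the order asked, and still so for the second after the job is handed in, with the robot touching nothing.
Of block_b, block_e only 1 to 1 are there at a start; the rules pass over those that are not, and their reading is None.
Of block_a, block_d, block_c, block_f only 2 to 4 are there at a start; the rules pass over those that are not, and their reading is None.
At some moment in a run one of block_a, block_b, block_c, block_d, block_e, block_f may be knocked a few centimetres aside while the robot is not near it.
It also fails if it takes over 210 s, if anything falls off the work surface, if the arm or the gripper's body presses on something with over 40 N, if the wrist force passes 120 N, or if a joint passes its speed limit or range.

ROBOT

A 7-joint arm with a two-finger parallel gripper is mounted at the origin on the work surface. World frame = base frame: x ahead of the robot, y to its left, z up, the work surface at z = 0. Lengths are in m, angles in rad, forces in N, time in s.
With the tool pointing down it reaches from about 0.425 to 0.925 m from the base axis. Payload 6.8 kg.
Tool frame: the origin (TCP) lies between the finger pads; the fingertips stand 14 mm ahead of it and the grasp point (between the pads) lies 5 mm behind it; z points along the fingers, y is the direction in which the jaws open and shut (so a half turn about z gives the same grasp; the last joint's range is limited). The gripper opens to 85 mm and grips with 20 to 120 N. Pads are 22 mm wide; open, the fingers measure 114 mm over their backs; the gripper's body (76 mm by 85 mm) begins 54 mm behind the grasp point. The pads swing forward as they close: fully open they stand 13 mm farther back than shut.
Start: joints at [1.225, 0.477, 0.022, 1.555, -0.011, 1.109, -0.083], TCP at [0.159, -0.656, 0.224] pointing down, gripper open.
Joint ranges: [-2.96, 2.96], [-0.34, 2.1], [-1.41, 1.46], [0.24, 2.44], [-1.37, 4.51], [0.17, 1.92], [-2.96, 2.96]. Speed limits (rad/s): [2.39, 2.39, 3.14, 3.14, 3.14, 3.14, 3.14].

INTERFACE

Orientations are given as a unit quaternion [w, x, y, z].
In Python, from station import bot gives the robot as it stands.
- The arm moves only by the shell command python3 -m crank 'ROWS' [FORCE]. ROWS is JSON, a list of rows, each a list of 3 entries, a list of its own where there are three numbers: the shift along the tool's x, y, z in m, then the turn, a rotation vector about the tool's x, y, z in degrees, then the finger opening in m, from 0 to 0.0854. A call has 1 to 10 rows; each row shifts and turns the commanded pose from where the row before left it, along the tool's axes as they then stand; what a row does not reach is not made up. A row lasts 1/8 s, in which the tool goes at most 62.5 mm and 10.7 degrees, less where a joint would pass 70% of its speed; a pose out of reach is approached as far as the arm can. A call is refused whole if a number of a shift passes 0.0625 or a number of a turn 10.7, either way. A call with a gripper value outside its range is refused whole. The fingers move at their own pace and stop on an object; FORCE is the grip in N (left out, the last holds). Time passes only in rows, so rows that do not move let the fingers close. It gives the time, the measured TCP pose, the force and the opening at its end, in the units of the state.
- bot.get_obs(): the state, without advancing time (a new reading comes with each control period).
- bot.read_camera(name): name is "scene" or "top" or "wrist"; returns (picture, depth): 420x560x3 uint8, red, green, blue; 420x560 float32, m along the optical axis (not along the pixel's ray), 0 where there is no reading.
- bot.calibration(name): a dict with "fx", "fy", "cx", "cy" (pixels), "extrinsics" (4x4, takes a point from camera to world coordinates). Camera axes: x right, y down, z forward; pixel columns grow to the right and rows downward; lengths in m; the calibration is good to about 2 mm. A picture is of the moment at which its call begins: read the wrist's pose just before it. calibration takes no time and is no camera call; for the wrist camera it gives the pose at the moment of the call.
- bot.hand_in(): hands the job in, once; it reports no verdict.
The state is a dict: "t": time; "q": joint angles; "joint_vel": joint speeds; "joint_torque": joint torques, N m; "eef_pos": TCP position; "tool_rot": TCP orientation; "contact_force": force on the tool from outside, world axes, zero at the start; "torque": the same for the moment, N m; "gripper_width": opening from 0.0 (shut) to 1.0 (fully open).
Only numpy, scipy, OpenCV 4.12 (cv2) and the standard library are available. Lean on these libraries where they do the work, as an engineer would, in place of code of your own. Each camera call takes 0.05 s, during which the arm holds its last target.

## Working session

There is one attempt and no reset: what is moved stays moved. The work goes in short steps, Python scripts to look and compute and a shell command to move; the robot and the scene stay as the last step left them, time stands still between calls to the robot, and variables do not carry over. Pictures are saved under pics/ and viewed, and the job is handed in when it is done.

```bash
ls; mkdir -p pics; cat > h.py <<'E'
import numpy as np, cv2
from station import bot
def snap(name,fn):
    im,d=bot.read_camera(name); c=bot.calibration(name)
    cv2.imwrite('pics/'+fn+'.png',im[:,:,::-1]); np.savez('pics/'+fn+'.npz',im=im,d=d,K=[c['fx'],c['fy'],c['cx'],c['cy']],E=c['extrinsics'])
    return im,d,c
def load(fn):
    z=np.load('pics/'+fn+'.npz'); return z['im'],z['d'],z['K'],z['E']
def plane(K,E,u,v,h):
    r=E[:3,:3]@np.array([(u-K[2])/K[0],(v-K[3])/K[1],1]); o=E[:3,3]
    return o+r*(h-o[2])/r[2]
def pts(d,K,E):
    v,u=np.mgrid[:d.shape[0],:d.shape[1]]
    P=np.stack([(u-K[2])/K[0]*d,(v-K[3])/K[1]*d,d],-1)
    return P@E[:3,:3].T+E[:3,3]
E
python3 - <<'E'
from h import *
snap('scene','s0');snap('top','t0');snap('wrist','w0')
for n in ('scene','top','wrist'): print(bot.calibration(n))
print(bot.get_obs())
E
```

```text
pics
{'fx': 419.56408310510994, 'fy': 419.56408310510994, 'cx': 280.42307726384695, 'cy': 212.1737320123711, 'extrinsics': array([[ 0.74590291,  0.36684023, -0.55592903,  1.00083255],
       [ 0.66595027, -0.42553179,  0.61272582, -0.53391007],
       [-0.011793  , -0.82725507, -0.56170275,  0.56801865],
       [ 0.        ,  0.        ,  0.        ,  1.        ]])}
{'fx': 505.37329004369434, 'fy': 505.37329004369434, 'cx': 277.96286793403397, 'cy': 204.60331157646402, 'extrinsics': array([[-5.73714415e-04, -9.88272738e-01,  1.52697955e-01,
         2.86178552e-01],
       [-9.99980779e-01, -3.75707088e-04, -6.18871720e-03,
         1.32457610e-02],
       [ 6.17351019e-03, -1.52698571e-01, -9.88253527e-01,
         1.40423003e+00],
       [ 0.00000000e+00,  0.00000000e+00,  0.00000000e+00,
         1.00000000e+00]])}
{'fx': 340.25326962497485, 'fy': 340.25326962497485, 'cx': 279.1621367543735, 'cy': 212.85392765564433, 'extrinsics': array([[ 2.37141702e-01, -9.34189079e-01, -2.66560645e-01,
         2.28081811e-01],
       [-9.71474803e-01, -2.28243657e-01, -6.43548001e-02,
        
[... 220 characters left out ...]
89813,  0.47763937,  0.02236247,  1.55620865, -0.01148974,
        1.10932862, -0.08309821]), 'joint_vel': array([-1.01274265e-04, -3.63518606e-03,  6.62645242e-05, -2.31463120e-03,
       -1.18388822e-03, -2.11950694e-03,  1.46713287e-03]), 'joint_torque': array([ 2.39874069e-03, -5.96924686e+01,  1.61009632e+00, -2.81490469e+01,
        1.27235265e-02,  6.46248576e-03,  2.24885667e-05]), 'eef_pos': array([ 0.15887434, -0.65555048,  0.22353647]), 'tool_rot': array([-7.13116656e-04,  9.92938953e-01,  1.18624220e-01, -1.45323244e-04]), 'contact_force': array([ 0.21223513, -0.42411974,  0.13356271]), 'torque': array([ 0.03220777, -0.00220536,  0.07858015]), 'gripper_width': 0.9990272796629603}
```

View pics/s0.png

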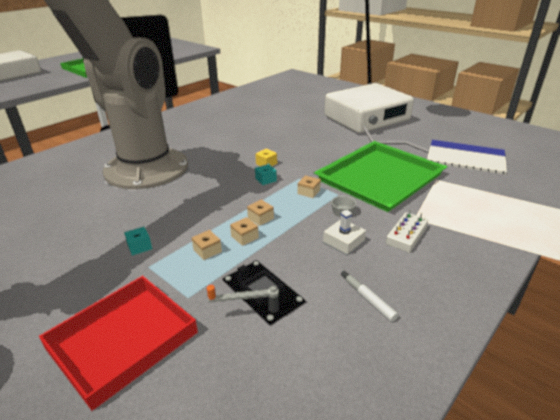

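View pics/t0.png

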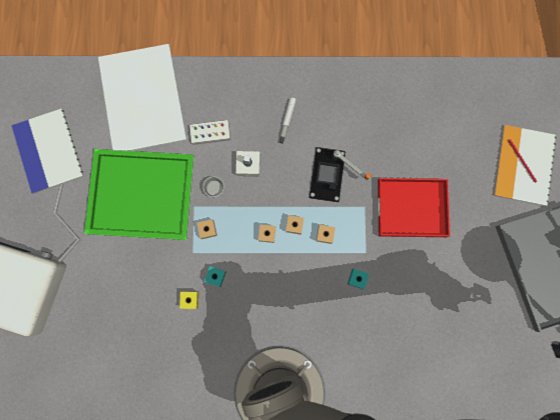

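View pics/w0.png

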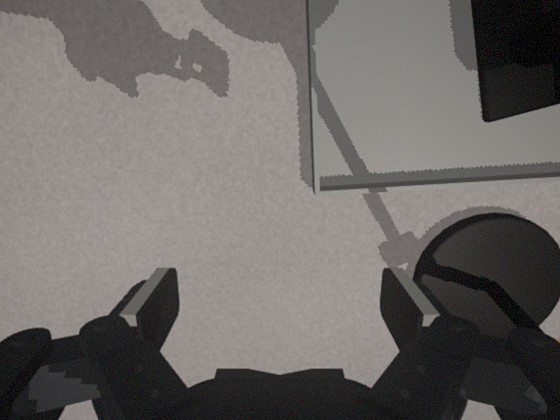

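The scene shows four ivory blocks on the blue strip, at top-view pixels (205,229), (267,233), (294,224) and (326,233). The gauge stand is at (247,163) and the holder at (327,175), with its lever open and the knob at (368,176). The tray is on the left and the bin on the right. Next I'll measure them.

```bash
cat > m.py <<'E'
from h import *
im,d,K,E=load('t0')
P=pts(d,K,E)
hsv=cv2.cvtColor(im,cv2.COLOR_RGB2HSV)
big=cv2.resize(im[120:270,170:470],None,fx=2.6,fy=2.6,interpolation=cv2.INTER_CUBIC)
cv2.imwrite('pics/t0c.png',big[:,:,::-1])
def comps(m,h,amin,amax,lab):
    cs,_=cv2.findContours(m.astype(np.uint8),cv2.RETR_EXTERNAL,cv2.CHAIN_APPROX_NONE)
    for c in cs:
        a=cv2.contourArea(c)
        if amin<a<amax:
            w=np.array([plane(K,E,u,v,h)[:2] for u,v in c[:,0]],np.float32)
            r=cv2.minAreaRect(w); print(lab,c[:,0].mean(0).round(),a,np.round(r[0],4),np.round(r[1],4),round(r[2],1))
H,S,V=hsv[...,0],hsv[...,1],hsv[...,2]
comps((H>8)&(H<20)&(S>70)&(V>120),.034,150,900,'tan')
comps((H<6)&(S>150),.03,800,9e4,'red')
comps((H>50)&(H<70)&(S>120),.025,800,9e4,'green')
comps((V<60)&(P[...,2]<.06)&(P[...,0]>.4),.012,300,9e4,'black')
comps((S<25)&(V>190),.03,200,3000,'white')
comps((H<14)&(S>170)&(V>150)&(P[...,2]>.045),.0755,5,200,'knob')
E
python3 m.py
```

```text
tan [325. 234.] 229.0 [ 0.4183 -0.124 ] [0.0431 0.0441] 80.3
tan [266. 233.] 222.0 [0.4199 0.0359] [0.0423 0.0445] 84.0
tan [206. 229.] 238.0 [0.4318 0.1999] [0.0452 0.0441] 12.7
tan [294. 224.] 221.5 [ 0.4443 -0.0397] [0.0426 0.0442] 80.5
red [413. 207.] 3911.0 [ 0.4926 -0.3682] [0.1933 0.1616] 89.6
green [139. 194.] 8404.5 [0.5309 0.389 ] [0.279  0.2393] 86.6
black [325. 178.] 1279.5 [ 0.5877 -0.1331] [0.0835 0.1471] 81.7
white [247. 162.] 312.5 [0.6184 0.0897] [0.0617 0.062 ] 87.4
white [533. 168.] 2112.5 [ 0.6081 -0.7112] [0.094  0.2054] 78.6
white [209. 131.] 618.0 [0.7079 0.1976] [0.0518 0.1056] 7.5
white [ 55. 147.] 2321.0 [0.6611 0.628 ] [0.2059 0.0953] 20.1
```

```bash
python3 -c "
from h import *
im,d,K,E=load('s0'); big=cv2.resize(im[140:330,120:420],None,fx=2.6,fy=2.6,interpolation=cv2.INTER_CUBIC)
cv2.imwrite('pics/s0c.png',big[:,:,::-1])"
```

```text
(no output)
```

View pics/t0c.png

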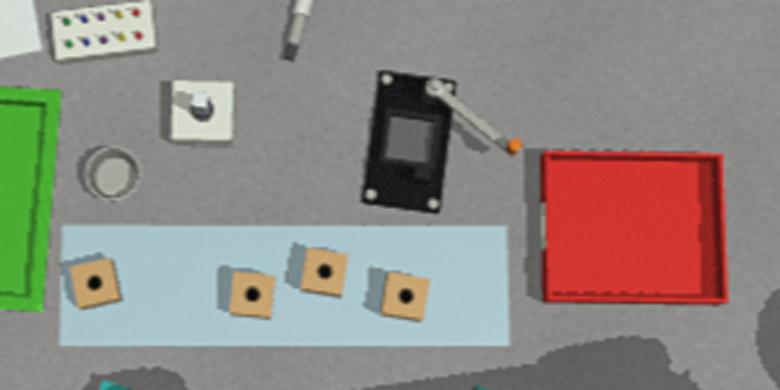

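View pics/s0c.png

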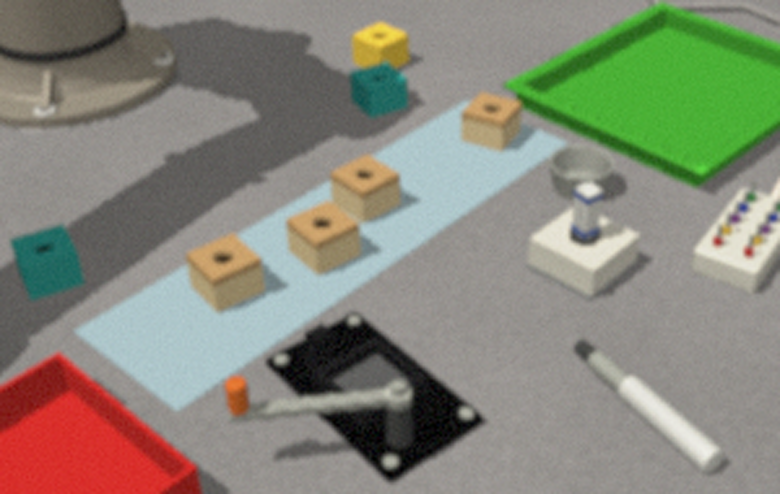

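```bash
python3 -m crank '[[[0,0,0],[0,0,6.8],0.085],[[0,0,0],[0,0,6.8],0.085],[[0.028,-0.05,0],[0,0,0],0.085],[[0.028,-0.05,0],[0,0,0],0.085],[[0.028,-0.05,0],[0,0,0],0.085],[[0.028,-0.05,0],[0,0,0],0.085],[[0.028,-0.05,0],[0,0,0],0.085],[[0.028,-0.05,0],[0,0,0],0.085],[[0.028,-0.05,0],[0,0,0],0.085],[[0.028,-0.05,0],[0,0,0],0.085]]'
```

```text
t: 1.4
eef_pos: [0.3834, -0.2542, 0.2244]
tool_rot: [0.0, 1.0, 0.0, 0.0]
contact_force: [1.5, -0.6, -0.3]
gripper_width: 0.999
```

```bash
python3 -m crank '[[[0.028,-0.049,0],[0,0,0],0.085],[[0.028,-0.049,0],[0,0,0],0.085],[[0.028,-0.049,0],[0,0,0],0.085],[[0.028,-0.049,0],[0,0,0],0.085],[[0.028,-0.049,0],[0,0,0],0.085],[[0.028,-0.049,0],[0,0,0],0.085],[[0.028,-0.049,0],[0,0,0],0.085],[[0,0,0],[0,0,0],0.085]]'
python3 - <<'E'
from h import *
print(bot.get_obs()['eef_pos'])
snap('wrist','w1')
E
```

```text
t: 2.4
eef_pos: [0.5794, 0.0928, 0.224]
tool_rot: [-0.002, 1.0, 0.004, 0.0]
contact_force: [-0.7, -0.8, -0.0]
gripper_width: 0.999
[0.57943071 0.09279285 0.22399563]
```

View pics/w1.png

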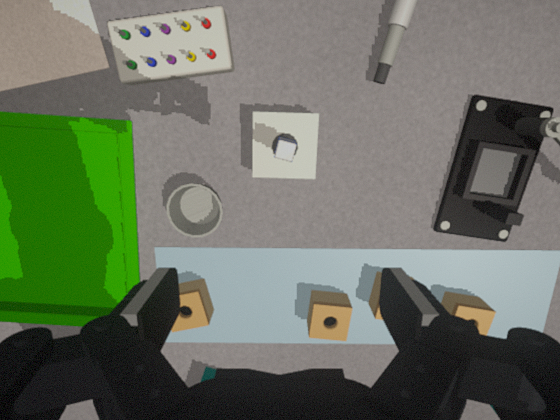

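The wrist view shows the stand at (286,146) with the gauge handle top at about (285,150), turned slightly. The holder is at (495,165). I'll measure the gauge.

```bash
python3 - <<'E'
from h import *
im,d,K,E=load('w1')
cv2.imwrite('pics/w1c.png',cv2.resize(im[100:190,240:330],None,fx=6,fy=6,interpolation=cv2.INTER_CUBIC)[:,:,::-1])
P=pts(d,K,E)
m=(P[...,2]>.07)&(P[...,2]<.09); m[:,:200]=0;m[:,340:]=0;m[200:]=0
print(m.sum(),P[m].mean(0))
w=P[m][:,:2].astype(np.float32); print(cv2.minAreaRect(w))
# box corners
hs=cv2.cvtColor(im,cv2.COLOR_RGB2HSV)
m=(P[...,2]>.025)&(P[...,2]<.035); m[:,:200]=0;m[:,340:]=0;m[:100]=0;m[200:]=0
c=np.argwhere(m)[:,::-1].astype(np.float32); print(cv2.minAreaRect(c))
w=P[m][:,:2].astype(np.float32); print(cv2.minAreaRect(w),P[m][:,2].mean())
E
```

```text
364 [0.62187163 0.0843661  0.07738244]
((0.6215289235115051, 0.08427289128303528), (0.016274238005280495, 0.01629900559782982), 74.43870544433594)
((259.0978698730469, 149.94735717773438), (78.70150756835938, 130.87408447265625), 77.6609115600586)
((0.6149147152900696, 0.11168454587459564), (0.07774662226438522, 0.13325685262680054), 13.321271896362305) 0.029862393111378525
```

View pics/w1c.png

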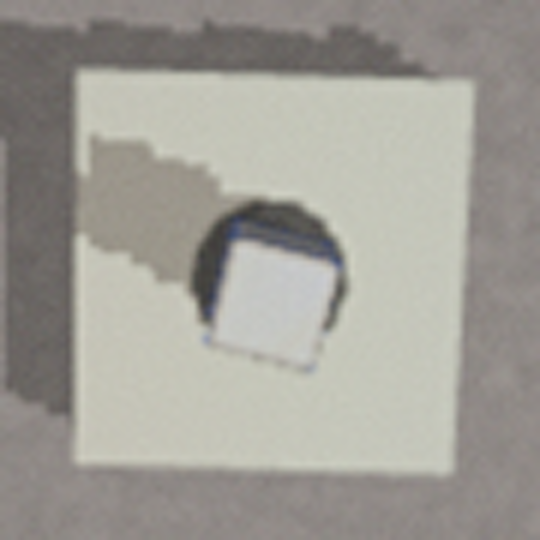

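```bash
python3 -m crank '[[[0.0423,0.0085,0],[0,0,0],0.06],[[0,0,0],[0,0,7.8],0.06],[[0,0,0.04],[0,0,7.8],0.06],[[0,0,0.04],[0,0,0],0.05],[[0,0,0.03],[0,0,0],0.05],[[0,0,0],[0,0,0],0.05],[[0,0,0],[0,0,0],0.05]]' 40
python3 - <<'E'
from h import *
print(bot.get_obs())
snap('wrist','w2')
E
```

```text
t: 3.32
eef_pos: [0.6216, 0.0778, 0.1156]
tool_rot: [-0.0, 0.991, -0.136, 0.001]
contact_force: [0.5, 0.8, 0.3]
gripper_width: 0.588
{'t': 3.325, 'q': array([ 0.00606522,  0.5331158 , -0.31148717,  1.75476173,  0.20351449,
        0.88389203, -2.23817274]), 'joint_vel': array([-0.00164776, -0.01141398, -0.00578225, -0.01549352,  0.00097158,
       -0.00451583, -0.0015846 ]), 'joint_torque': array([ 1.10463300e-01, -5.64925218e+01, -3.24023746e+00, -2.29318249e+01,
        1.77742098e-02,  4.67807741e-02,  2.33602659e-03]), 'eef_pos': array([0.62163821, 0.07784984, 0.11560934]), 'tool_rot': array([-2.61173734e-05,  9.90695567e-01, -1.36094643e-01,  7.35892373e-04]), 'contact_force': array([0.47559879, 0.82872857, 0.31318577]), 'torque': array([-0.00418619,  0.00440237, -0.01165924]), 'gripper_width': 0.5877096671573178}
```

View pics/w2.png

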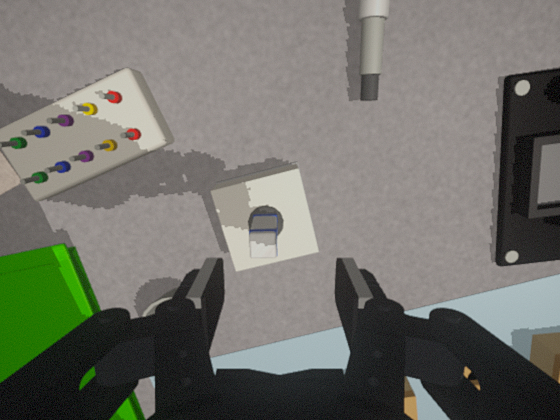

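```bash
cat > g.py <<'E'
from h import *
import sys
im,d,K,E=load(sys.argv[1]); P=pts(d,K,E)
m=(P[...,2]>.072)&(P[...,2]<.083)&(abs(P[...,0]-.622)<.03)&(abs(P[...,1]-.085)<.03)
print(m.sum(),P[m].mean(0)); print(cv2.minAreaRect(P[m][:,:2].astype(np.float32)))
o=bot.get_obs(); q=o['tool_rot']; p=o['eef_pos']
from scipy.spatial.transform import Rotation as R
M=R.from_quat(np.roll(q,-1)).as_matrix()
print('x',M[:,0].round(4),'rel',M.T@(np.r_[P[m].mean(0)[:2],.055]-p))
E
python3 g.py w2
```

```text
773 [0.62378494 0.08798496 0.077939  ]
((0.6226350665092468, 0.08850309252738953), (0.016114696860313416, 0.017009586095809937), 75.3314437866211)
x [ 0.963  -0.2694  0.0023] rel [-0.0010623  -0.00981377  0.0610413 ]
```

```bash
python3 -m crank '[[[-0.0014,-0.01,0],[0,0,0],0.05],[[0,0,0],[0,0,0],0.05],[[0,0,0.02],[0,0,0],0.05],[[0,0,0],[0,0,0],0.05]]' 40
python3 - <<'E'
from h import *
snap('wrist','w3')
E
python3 g.py w3
```

```text
t: 3.88
eef_pos: [0.6206, 0.088, 0.0919]
tool_rot: [0.001, 0.991, -0.136, -0.002]
contact_force: [0.4, -0.7, -0.3]
gripper_width: 0.589
1000 [0.62418908 0.08786317 0.07821595]
((0.6227941513061523, 0.08827178180217743), (0.016384724527597427, 0.01715860143303871), 76.11791229248047)
x [ 0.9632 -0.2686 -0.0027] rel [ 0.00307671 -0.00056533  0.03768243]
```

View pics/w3.png

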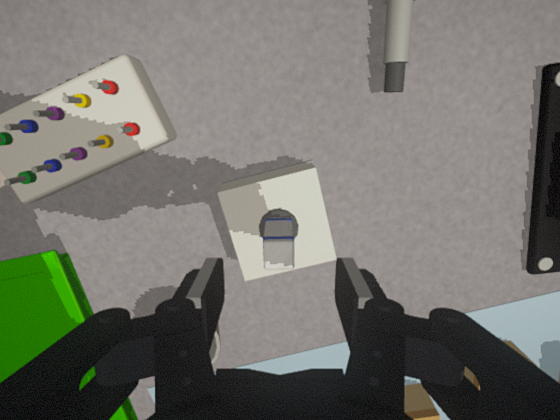

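The gauge is at (278,240), centred between the pads. I'll go down and grip it.

```bash
python3 -m crank '[[[0.002,0,0.0185],[0,0,0],0.05],[[0,0,0.0185],[0,0,0],0.05],[[0,0,0],[0,0,0],0.05],[[0,0,0],[0,0,0],0.0],[[0,0,0],[0,0,0],0.0],[[0,0,0],[0,0,0],0.0],[[0,0,0],[0,0,0],0.0]]' 40
python3 - <<'E'
from h import *
print(bot.get_obs()['eef_pos'],bot.get_obs()['contact_force'],bot.get_obs()['tool_rot'])
snap('wrist','w4')
E
```

```text
t: 4.8
eef_pos: [0.6248, 0.0883, 0.0579]
tool_rot: [-0.0, 0.991, -0.136, 0.001]
contact_force: [0.0, 0.3, 2.4]
gripper_width: 0.171
[0.62480664 0.08825069 0.05792998] [0.02088674 0.28113719 2.43819256] [-1.91993391e-04  9.90771059e-01 -1.35544465e-01  6.08584677e-04]
```

View pics/w4.png

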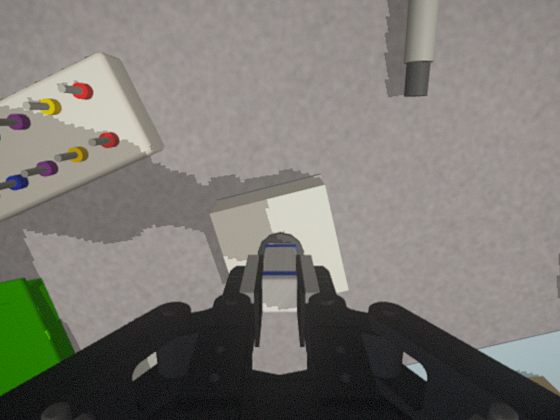

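```bash
python3 -m crank '[[[0,0,-0.01],[0,0,0],0.0],[[0,0,-0.04],[0,0,0],0.0],[[0,0,-0.05],[0,0,0],0.0],[[0,0,0],[0,0,0],0.0],[[0,0,0],[0,0,0],0]]'
python3 - <<'E'
from h import *
print(bot.get_obs())
snap('wrist','w5');snap('top','t5');snap('scene','s5')
E
sed -i "s/load('t0')/load('t5')/" m.py; python3 m.py|grep tan
```

```text
t: 5.48
eef_pos: [0.6238, 0.0879, 0.1572]
tool_rot: [0.0, 0.991, -0.136, -0.0]
contact_force: [-0.4, 0.3, -0.9]
gripper_width: 0.169
{'t': 5.475, 'q': array([ 3.91869212e-04,  4.91898371e-01, -3.23846555e-01,  1.71354270e+00,
        1.83968814e-01,  9.66515996e-01, -2.23537614e+00]), 'joint_vel': array([-0.0011052 ,  0.0246842 ,  0.00495744,  0.02028301,  0.00161491,
       -0.00154877, -0.00171168]), 'joint_torque': array([-6.07226626e-02, -5.94655895e+01, -3.69716562e+00, -2.67985994e+01,
        1.43906789e-03, -3.85747477e-02,  5.41159548e-03]), 'eef_pos': array([0.62380844, 0.08787816, 0.15723334]), 'tool_rot': array([ 2.12771696e-04,  9.90772497e-01, -1.35535177e-01, -1.71507213e-04]), 'contact_force': array([-0.41409547,  0.33033861, -0.93667084]), 'torque': array([-0.01556494,  0.00900615,  0.02953028]), 'gripper_width': 0.16945761227337477}
tan [206. 229.] 238.5 [0.4318 0.1999] [0.0452 0.0441] 12.7
tan [555.  23.] 297.0 [ 1.0204 -0.7947] [0.0382 0.1758] 85.1
```

View pics/w5.png

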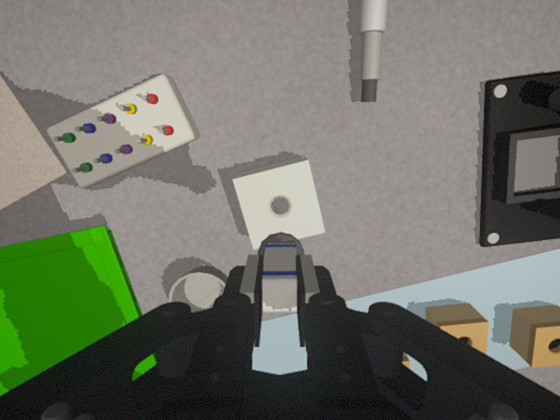

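View pics/s5.png

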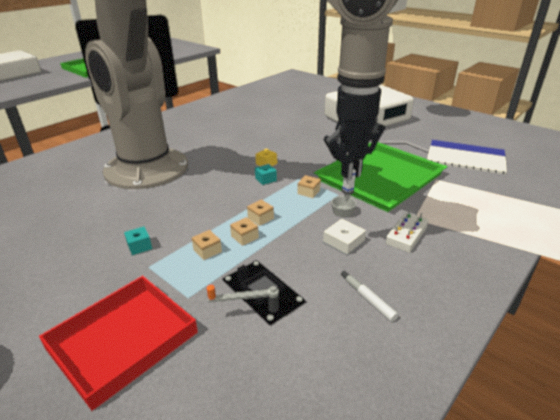

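```bash
cat > gx.py <<'E'
from h import *
import sys
from scipy.spatial.transform import Rotation as R
im,d,K,E=load(sys.argv[1]); P=pts(d,K,E)
o=bot.get_obs(); q=o['tool_rot']; p=o['eef_pos']
M=R.from_quat(np.roll(q,-1)).as_matrix()
T=(P-p)@M
cv2.imwrite('pics/gxc.png',cv2.resize(im[220:320,230:330],None,fx=6,fy=6,interpolation=cv2.INTER_CUBIC)[:,:,::-1])
for v in range(230,320,3):
    print(v,[tuple((T[v,u]*1000).round(1)) for u in (272,280,288)], im[v,280])
E
python3 gx.py w5
python3 - <<'E'
from h import *
im,d,K,E=load('w5')
g=cv2.cvtColor(im,cv2.COLOR_RGB2GRAY)
m=(g<150).astype(np.uint8); sub=np.zeros_like(m); sub[190:224,262:300]=m[190:224,262:300]
cs,_=cv2.findContours(sub,cv2.RETR_EXTERNAL,cv2.CHAIN_APPROX_NONE)
c=max(cs,key=cv2.contourArea); w=np.array([plane(K,E,u,v,.03)[:2] for u,v in c[:,0]],np.float32)
print(cv2.fitEllipse(w))
E
```

```text
230 [(np.float64(-22.8), np.float64(-6.3), np.float64(126.4)), (np.float64(-23.0), np.float64(0.6), np.float64(126.9)), (np.float64(-23.0), np.float64(7.4), np.float64(126.8))] [212 211 199]
233 [(np.float64(-26.0), np.float64(-6.3), np.float64(127.7)), (np.float64(10.1), np.float64(0.2), np.float64(24.2)), (np.float64(9.8), np.float64(4.6), np.float64(25.2))] [69 67 65]
236 [(np.float64(8.9), np.float64(-4.1), np.float64(22.8)), (np.float64(8.9), np.float64(0.2), np.float64(22.9)), (np.float64(8.8), np.float64(4.6), np.float64(23.1))] [94 91 88]
239 [(np.float64(7.1), np.float64(-4.1), np.float64(23.0)), (np.float64(6.8), np.float64(0.2), np.float64(23.7)), (np.float64(7.0), np.float64(4.6), np.float64(23.3))] [75 75 73]
242 [(np.float64(5.5), np.float64(-4.1), np.float64(22.7)), (np.float64(4.7), np.float64(0.2), np.float64(24.8)), (np.float64(5.1), np.float64(4.6), np.float64(23.7))] [79 78 74]
245 [(np.float64(6.1), np.float64(-4.0), np.float64(16.7)), (np.float64(5.8), np.float64(0.2), np.float64(17.5)), (np.float64(5.9), np.float64(4.4), np.float64(17.2))] [50 56 96]
248 [(np.f
[... 3846 characters left out ...]
159 154 149]
311 [(np.float64(-10.5), np.float64(-3.3), np.float64(-19.7)), (np.float64(-10.1), np.float64(0.2), np.float64(-20.2)), (np.float64(-9.8), np.float64(3.6), np.float64(-20.8))] [180 177 171]
314 [(np.float64(-123.6), np.float64(-7.3), np.float64(156.3)), (np.float64(-124.7), np.float64(0.9), np.float64(158.1)), (np.float64(-122.7), np.float64(9.0), np.float64(154.9))] [152 143 141]
317 [(np.float64(-128.0), np.float64(-7.4), np.float64(157.7)), (np.float64(-126.4), np.float64(0.9), np.float64(155.1)), (np.float64(-126.6), np.float64(9.0), np.float64(155.6))] [162 177 181]
((0.6220654845237732, 0.08778742700815201), (0.014406857080757618, 0.014890532940626144), 30.692562103271484)
```

View pics/gxc.png

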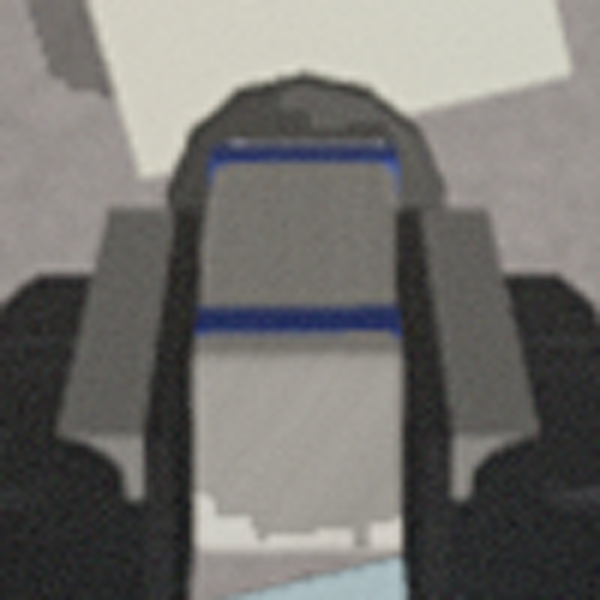

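```bash
python3 -m crank '[[[-0.0531,-0.014,0],[0,0,0],0.0],[[-0.0531,-0.014,0],[0,0,0],0.0],[[-0.0531,-0.014,0],[0,0,0],0.0],[[-0.0531,-0.014,0],[0,0,0],0.0],[[0,0,0],[0,0,0],0],[[0,0,0],[0,0,0],0],[[0,0,0],[0,0,0],0]]'
cat > hole.py <<'E'
from h import *
import sys
from scipy.spatial.transform import Rotation as R
fn=sys.argv[1]; near=np.array([float(a) for a in sys.argv[2:4]])
o=bot.get_obs(); q=o['tool_rot']; p=o['eef_pos']
im,d,c=snap('wrist',fn); im,d,K,E=load(fn); P=pts(d,K,E)
M=R.from_quat(np.roll(q,-1)).as_matrix()
hsv=cv2.cvtColor(im,cv2.COLOR_RGB2HSV); H,S,V=[hsv[...,i].astype(int) for i in range(3)]
tan=((H>8)&(H<22)&(S>70)&(V>90)&(P[...,2]>.028)&(P[...,2]<.04)&(np.hypot(P[...,0]-near[0],P[...,1]-near[1])<.045)).astype(np.uint8)
cs,_=cv2.findContours(tan,cv2.RETR_EXTERNAL,cv2.CHAIN_APPROX_NONE)
cc=max(cs,key=cv2.contourArea)
top=np.array([plane(K,E,u,v,.034)[:2] for u,v in cc[:,0]],np.float32)
r=cv2.minAreaRect(top); print('top rect',r)
hull=np.zeros_like(tan); cv2.drawContours(hull,[cv2.convexHull(cc)],-1,1,-1)
hull=cv2.erode(hull,np.ones((5,5)))
dk=(hull==1)&(V<110)
cs,_=cv2.findContours(dk.astype(np.uint8),cv2.RETR_EXTERNAL,cv2.CHAIN_APPROX_NONE)
res=None
if cs:
    k=max(cs,key=cv2.contourArea)
    w=np.array([plane(K,E,u,v,.034)[:2] for u,v in k[:,0]],np.float32)
    if len(w)>5:
        e=cv2.fitEllipse(w); print('hole',k[:,0].mean(0),np.round(e[0],4),np.round(e[1],4)); res=e[0]
print('tcp',p.round(4),'R',M.round(4).tolist(),'F',o['contact_force'].round(1))
for n,x in (('rect',r[0]),('hole',res)):
    if x is not None:
        h=np.array([x[0],x[1],.034]); rel=M.T@(h-p); print(n,'rel to gauge (mm)',((rel-[-.0025,.0001,.0515])*1000).round(1))
cv2.imwrite('pics/'+fn+'.png',im[:,:,::-1])
E
python3 hole.py w6 .432 .2
```

```text
t: 6.5
eef_pos: [0.4357, 0.1982, 0.157]
tool_rot: [0.0, 0.991, -0.137, -0.0]
contact_force: [0.1, -0.4, -0.4]
gripper_width: 0.178
top rect ((0.43665480613708496, 0.1992339938879013), (0.044725824147462845, 0.044180985540151596), 12.944369316101074)
hole [277.82978723 204.76595745] [0.4363 0.1994] [0.014  0.0145]
tcp [0.4357 0.1982 0.157 ] R [[0.9627, -0.2706, -0.0003], [-0.2706, -0.9627, -0.0002], [-0.0002, 0.0003, -1.0]] F [ 0.1 -0.4 -0.4]
rect rel to gauge (mm) [ 3.1 -1.4 71.5]
hole rel to gauge (mm) [ 2.7 -1.4 71.5]
```

View pics/w6.png

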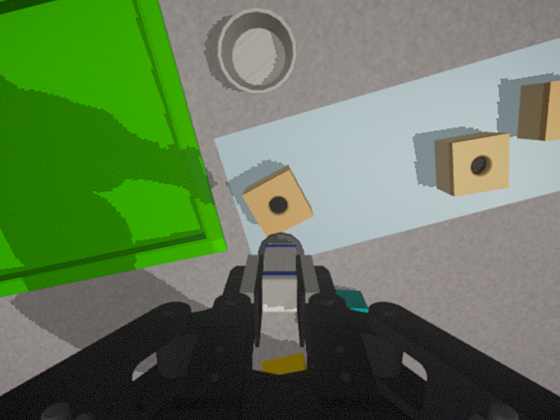

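```bash
python3 -m crank '[[[0.0029,-0.0014,0],[0,0,0],0.0],[[0,0,0.03],[0,0,0],0.0],[[0,0,0.036],[0,0,0],0.0],[[0,0,0],[0,0,0],0],[[0,0,0],[0,0,0],0],[[0,0,0],[0,0,0],0]]'
cat > st.py <<'E'
from h import *
from scipy.spatial.transform import Rotation as R
o=bot.get_obs(); M=R.from_quat(np.roll(o['tool_rot'],-1)).as_matrix(); p=o['eef_pos']
g=p+M@np.array([-.0025,.0001,.0515])
print('tcp',p.round(4),'tip',g.round(4),'depth mm',round((.034-g[2])*1000,1),'F',o['contact_force'].round(1),'x',M[:,0].round(4),'w',round(float(o['gripper_width']),3))
E
python3 st.py
```

```text
t: 7.3
eef_pos: [0.439, 0.2002, 0.0927]
tool_rot: [-0.001, 0.991, -0.136, 0.001]
contact_force: [-1.1, 0.3, -0.7]
gripper_width: 0.177
tcp [0.439  0.2002 0.0927] tip [0.4367 0.2008 0.0412] depth mm -7.2 F [-1.1  0.3 -0.7] x [ 0.9632 -0.2688  0.002 ] w 0.177
```

```bash
python3 -m crank '[[[0,0,0],[0,0,0],0],[[0,0,0],[0,0,0],0]]' >/dev/null;python3 st.py;python3 -m crank '[[[0,0,0],[0,0,0],0],[[0,0,0],[0,0,0],0]]' >/dev/null;python3 st.py
```

```text
tcp [0.4382 0.1998 0.0918] tip [0.4358 0.2004 0.0403] depth mm -6.3 F [-0.7 -0.4 -0.3] x [ 9.633e-01 -2.686e-01  8.000e-04] w 0.168
tcp [0.4379 0.1997 0.0914] tip [0.4355 0.2003 0.0399] depth mm -5.9 F [ 1.  -0.3 -1.2] x [ 9.633e-01 -2.685e-01  1.000e-04] w 0.168
```

```bash
python3 -m crank '[[[0.0012,0.0007,0],[0,0,0],0.0],[[0,0,0],[0,0,0],0],[[0,0,0.006],[0,0,0],0.0],[[0,0,0.005],[0,0,0],0],[[0,0,0],[0,0,0],0],[[0,0,0],[0,0,0],0],[[0,0,0],[0,0,0],0]]';python3 st.py
```

```text
t: 8.68
eef_pos: [0.4389, 0.1988, 0.0804]
tool_rot: [-0.0, 0.991, -0.136, 0.0]
contact_force: [-0.3, 1.0, -0.6]
gripper_width: 0.172
tcp [0.4389 0.1988 0.0804] tip [0.4365 0.1994 0.0289] depth mm 5.1 F [-0.3  1.  -0.6] x [ 9.633e-01 -2.685e-01  2.000e-04] w 0.172
```

Tip position matches the hole estimate. Now I'll descend slowly and watch the force.

```bash
for i in 1; do python3 -m crank '[[[0,0,0.001],[0,0,0],0.0],[[0,0,0.001],[0,0,0],0],[[0,0,0.001],[0,0,0],0],[[0,0,0],[0,0,0],0],[[0,0,0],[0,0,0],0]]' >/dev/null;python3 st.py; done
```

```text
tcp [0.4388 0.1987 0.0773] tip [0.4364 0.1993 0.0258] depth mm 8.2 F [ 0.5 -0.  -1.3] x [ 0.9633 -0.2684  0.    ] w 0.169
```

```bash
python3 -m crank '[[[0,0,0.0015],[0,0,0],0.0],[[0,0,0.0015],[0,0,0],0],[[0,0,0],[0,0,0],0],[[0,0,0],[0,0,0],0]]' >/dev/null;python3 st.py;  python3 -m crank '[[[0,0,0.0015],[0,0,0],0.0],[[0,0,0.0015],[0,0,0],0],[[0,0,0],[0,0,0],0],[[0,0,0],[0,0,0],0]]' >/dev/null;python3 st.py
```

```text
tcp [0.4389 0.1987 0.0743] tip [0.4364 0.1993 0.0228] depth mm 11.2 F [ 0.1  0.1 -0.5] x [ 0.9633 -0.2685  0.    ] w 0.172
tcp [0.4388 0.1987 0.0713] tip [0.4364 0.1993 0.0198] depth mm 14.2 F [-0.6  0.4 -1.1] x [ 0.9633 -0.2685 -0.    ] w 0.172
```

```bash
python3 -m crank '[[[0,0,0.001],[0,0,0],0.0],[[0,0,0.001],[0,0,0],0],[[0,0,0],[0,0,0],0],[[0,0,0],[0,0,0],0]]' >/dev/null;python3 st.py;  python3 -m crank '[[[0,0,0.001],[0,0,0],0.0],[[0,0,0],[0,0,0],0],[[0,0,0],[0,0,0],0]]' >/dev/null;python3 st.py; python3 -m crank '[[[0,0,0.001],[0,0,0],0.0],[[0,0,0],[0,0,0],0],[[0,0,0],[0,0,0],0]]' >/dev/null;python3 st.py
```

```text
tcp [0.4388 0.1987 0.0693] tip [0.4364 0.1993 0.0178] depth mm 16.2 F [ 0.   0.8 -1. ] x [ 0.9633 -0.2685 -0.    ] w 0.173
tcp [0.4391 0.1988 0.0686] tip [0.4367 0.1994 0.0171] depth mm 16.9 F [-0.6  0.2  4.9] x [ 9.633e-01 -2.685e-01  5.000e-04] w 0.174
tcp [0.4395 0.199  0.0684] tip [0.4372 0.1995 0.0169] depth mm 17.1 F [-2.1 -1.8 13.7] x [ 0.9632 -0.2687  0.0013] w 0.171
```

```bash
python3 -m crank '[[[0,0,-0.0005],[0,0,0],0],[[0.0007,0,0],[0,0,0],0.0],[[0,0,0],[0,0,0],0],[[0,0,0],[0,0,0],0]]' >/dev/null;python3 st.py;  python3 -m crank '[[[-0.0007,0.0007,0],[0,0,0],0.0],[[0,0,0],[0,0,0],0],[[0,0,0],[0,0,0],0]]' >/dev/null;python3 st.py; python3 -m crank '[[[-0.0007,-0.0007,0],[0,0,0],0.0],[[0,0,0],[0,0,0],0],[[0,0,0],[0,0,0],0]]' >/dev/null;python3 st.py;python3 -m crank '[[[0.0007,-0.0007,0],[0,0,0],0.0],[[0,0,0],[0,0,0],0],[[0,0,0],[0,0,0],0]]' >/dev/null;python3 st.py
```

```text
tcp [0.4396 0.1988 0.0684] tip [0.4372 0.1994 0.0169] depth mm 17.1 F [-1.9 -1.  10.5] x [ 9.633e-01 -2.685e-01  4.000e-04] w 0.172
tcp [0.4392 0.1987 0.0685] tip [0.4369 0.1993 0.017 ] depth mm 17.0 F [-1.4 -1.4  8.2] x [ 0.9633 -0.2684  0.0011] w 0.171
tcp [0.439  0.199  0.0685] tip [0.4366 0.1996 0.017 ] depth mm 17.0 F [-0.2 -0.8  8.4] x [ 0.9632 -0.2688  0.0014] w 0.173
tcp [0.4394 0.1991 0.0684] tip [0.437  0.1997 0.0169] depth mm 17.1 F [-1.6 -1.9 10.2] x [ 9.632e-01 -2.688e-01  8.000e-04] w 0.168
```

```bash
python3 -m crank '[[[0,0,-0.01],[0,0,0],0.0],[[0,0,-0.03],[0,0,0],0.0],[[0,0,-0.05],[0,0,0],0.0],[[0.0107,0.054,0],[0,0,0],0.0],[[0.0107,0.054,0],[0,0,0],0.0],[[0.0107,0.054,0],[0,0,0],0],[[0,0,0],[0,0,0],0],[[0,0,0],[0,0,0],0],[[0,0,0],[0,0,0],0],[[0,0,0],[0,0,0],0]]'
python3 hole.py w7 .424 .036
```

```text
t: 14.42
eef_pos: [0.4266, 0.0359, 0.1578]
tool_rot: [-0.0, 0.991, -0.134, -0.0]
contact_force: [0.1, -0.1, -1.0]
gripper_width: 0.168
top rect ((0.42456382513046265, 0.03356911242008209), (0.043308984488248825, 0.045308761298656464), 84.5433578491211)
hole [282.83333333 206.95833333] [0.4241 0.0336] [0.0141 0.0146]
tcp [0.4266 0.0359 0.1578] R [[0.9639, -0.2663, 0.0], [-0.2663, -0.9639, 0.0003], [-0.0001, -0.0003, -1.0]] F [ 0.1 -0.1 -1. ]
rect rel to gauge (mm) [ 1.2  2.7 72.3]
hole rel to gauge (mm) [ 0.8  2.8 72.3]
```

View pics/w7.png

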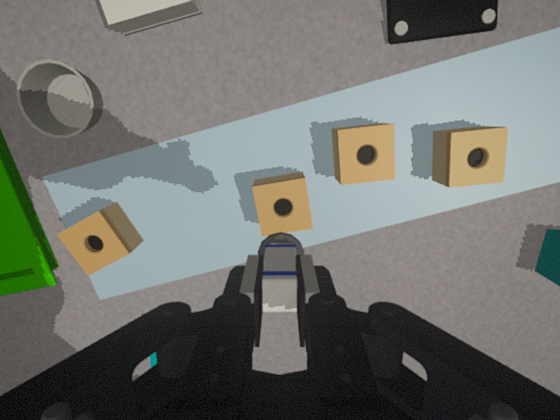

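```bash
python3 -m crank '[[[0.001,0.0027,0],[0,0,0],0.0],[[0,0,0.03],[0,0,0],0.0],[[0,0,0.036],[0,0,0],0.0],[[0,0,0],[0,0,0],0],[[0,0,0],[0,0,0],0],[[0,0,0],[0,0,0],0],[[0,0,0],[0,0,0],0],[[0,0,0],[0,0,0],0],[[0,0,0],[0,0,0],0]]' >/dev/null; python3 st.py
```

```text
tcp [0.4268 0.0318 0.092 ] tip [0.4244 0.0324 0.0405] depth mm -6.5 F [ 0.3  0.2 -0.3] x [ 9.632e-01 -2.686e-01  4.000e-04] w 0.175
```

```bash
python3 -m crank '[[[0,-0.0012,0],[0,0,0],0.0],[[0,0,0],[0,0,0],0],[[0,0,0.006],[0,0,0],0.0],[[0,0,0.005],[0,0,0],0],[[0,0,0],[0,0,0],0],[[0,0,0],[0,0,0],0],[[0,0,0],[0,0,0],0]]' >/dev/null;python3 st.py; python3 -m crank '[[[0,0,0.001],[0,0,0],0.0],[[0,0,0.0005],[0,0,0],0],[[0,0,0],[0,0,0],0],[[0,0,0],[0,0,0],0]]'>/dev/null;python3 st.py; python3 -m crank '[[[0,0,0.001],[0,0,0],0.0],[[0,0,0.0],[0,0,0],0],[[0,0,0],[0,0,0],0]]'>/dev/null;python3 st.py
```

```text
tcp [0.4271 0.033  0.0809] tip [0.4247 0.0336 0.0294] depth mm 4.6 F [ 0.3 -0.1 -0.7] x [ 9.633e-01 -2.685e-01  2.000e-04] w 0.17
tcp [0.427  0.033  0.0793] tip [0.4246 0.0336 0.0278] depth mm 6.2 F [ 0.6  0.6 -0.5] x [ 9.633e-01 -2.685e-01  1.000e-04] w 0.174
tcp [0.427  0.033  0.0783] tip [0.4245 0.0335 0.0268] depth mm 7.2 F [-0.1 -1.  -0.7] x [ 9.633e-01 -2.685e-01 -1.000e-04] w 0.173
```

```bash
python3 -m crank '[[[0,0,0.001],[0,0,0],0.0],[[0,0,0.0],[0,0,0],0],[[0,0,0],[0,0,0],0]]'>/dev/null;python3 st.py; python3 -m crank '[[[0,0,0.0007],[0,0,0],0.0],[[0,0,0.0],[0,0,0],0],[[0,0,0],[0,0,0],0]]'>/dev/null;python3 st.py
```

```text
tcp [0.427  0.033  0.0773] tip [0.4245 0.0335 0.0258] depth mm 8.2 F [-0.4 -0.2  0.1] x [ 9.633e-01 -2.685e-01 -1.000e-04] w 0.172
tcp [0.427  0.033  0.0766] tip [0.4246 0.0336 0.0251] depth mm 8.9 F [ 0.3 -0.4 -1.1] x [ 0.9633 -0.2686  0.    ] w 0.174
```

Not undersize. Continuing down.

```bash
python3 -m crank '[[[0,0,0.002],[0,0,0],0.0],[[0,0,0.002],[0,0,0],0.0],[[0,0,0.002],[0,0,0],0],[[0,0,0],[0,0,0],0],[[0,0,0],[0,0,0],0]]'>/dev/null;python3 st.py; python3 -m crank '[[[0,0,0.001],[0,0,0],0.0],[[0,0,0.001],[0,0,0],0],[[0,0,0],[0,0,0],0],[[0,0,0],[0,0,0],0]]'>/dev/null;python3 st.py; python3 -m crank '[[[0,0,0.001],[0,0,0],0.0],[[0,0,0.0],[0,0,0],0],[[0,0,0],[0,0,0],0]]'>/dev/null;python3 st.py
```

```text
tcp [0.427  0.033  0.0706] tip [0.4246 0.0336 0.0191] depth mm 14.9 F [ 0.2  0.5 -0.6] x [ 0.9633 -0.2686 -0.    ] w 0.175
tcp [0.427  0.033  0.0686] tip [0.4246 0.0336 0.0171] depth mm 16.9 F [ 0.6 -0.7 -0.8] x [ 0.9633 -0.2685 -0.    ] w 0.171
tcp [0.427  0.033  0.0676] tip [0.4246 0.0335 0.0161] depth mm 17.9 F [-0.3 -0.5 -0.6] x [ 0.9633 -0.2686 -0.    ] w 0.171
```

```bash
python3 -m crank '[[[0,0,0.002],[0,0,0],0.0],[[0,0,0.0015],[0,0,0],0.0],[[0,0,0.001],[0,0,0],0],[[0,0,0],[0,0,0],0],[[0,0,0],[0,0,0],0]]'>/dev/null;python3 st.py; python3 -m crank '[[[0,0,0.001],[0,0,0],0.0],[[0,0,0],[0,0,0],0],[[0,0,0],[0,0,0],0]]'>/dev/null;python3 st.py; python3 -m crank '[[[0,0,0.001],[0,0,0],0.0],[[0,0,0.0],[0,0,0],0],[[0,0,0],[0,0,0],0]]'>/dev/null;python3 st.py
```

```text
tcp [0.427  0.033  0.0631] tip [0.4246 0.0335 0.0116] depth mm 22.4 F [-0.1 -0.8 -0.5] x [ 0.9633 -0.2685  0.    ] w 0.172
tcp [0.427  0.033  0.0621] tip [0.4246 0.0336 0.0106] depth mm 23.4 F [-1.1 -0.1 -0.5] x [ 0.9633 -0.2685 -0.    ] w 0.172
tcp [0.4273 0.0329 0.0617] tip [0.4249 0.0334 0.0102] depth mm 23.8 F [-2.7 -0.8  8.8] x [ 9.632e-01 -2.687e-01  6.000e-04] w 0.167
```

```bash
python3 -m crank '[[[0,0,-0.01],[0,0,0],0.0],[[0,0,-0.03],[0,0,0],0.0],[[0,0,-0.056],[0,0,0],0.0],[[0.022,0.0327,0],[0,0,0],0.0],[[0.022,0.0327,0],[0,0,0],0.0],[[0,0,0],[0,0,0],0],[[0,0,0],[0,0,0],0],[[0,0,0],[0,0,0],0],[[0,0,0],[0,0,0],0],[[0,0,0],[0,0,0],0]]'
python3 hole.py w8 .449 -.041
```

```text
t: 22.22
eef_pos: [0.4517, -0.0413, 0.1571]
tool_rot: [-0.0, 0.991, -0.135, -0.0]
contact_force: [1.0, 0.3, -0.4]
gripper_width: 0.174
top rect ((0.44892704486846924, -0.042152296751737595), (0.04324338957667351, 0.045138027518987656), 80.8567886352539)
hole [281.47916667 208.58333333] [ 0.4484 -0.0423] [0.014  0.0145]
tcp [ 0.4517 -0.0413  0.1571] R [[0.9635, -0.2676, -0.0001], [-0.2676, -0.9635, 0.0001], [-0.0001, -0.0, -1.0]] F [ 1.   0.3 -0.4]
rect rel to gauge (mm) [ 0.   1.4 71.6]
hole rel to gauge (mm) [-0.5  1.7 71.6]
```

View pics/w8.png

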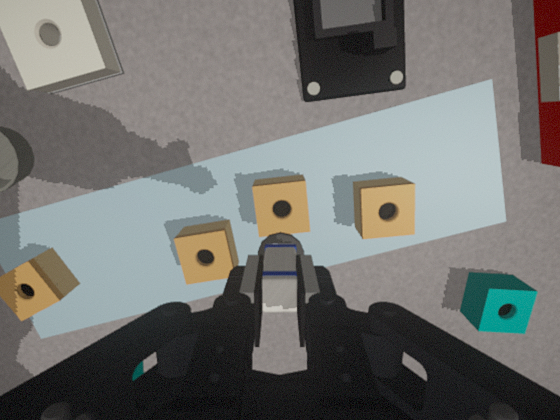

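```bash
python3 -m crank '[[[-0.0002,0.0015,0],[0,0,0],0.0],[[0,0,0.03],[0,0,0],0.0],[[0,0,0.036],[0,0,0],0.0],[[0,0,0],[0,0,0],0],[[0,0,0],[0,0,0],0],[[0,0,0],[0,0,0],0],[[0,0,0],[0,0,0],0],[[0,0,0],[0,0,0],0],[[0,0,0],[0,0,0],0]]' >/dev/null; python3 st.py
```

```text
tcp [ 0.4513 -0.0433  0.0913] tip [ 0.4489 -0.0427  0.0398] depth mm -5.8 F [-0.1  0.4 -1.4] x [ 9.633e-01 -2.686e-01  3.000e-04] w 0.172
```

```bash
python3 -m crank '[[[-0.0003,-0.0005,0],[0,0,0],0.0],[[0,0,0],[0,0,0],0],[[0,0,0.006],[0,0,0],0.0],[[0,0,0.005],[0,0,0],0],[[0,0,0],[0,0,0],0],[[0,0,0],[0,0,0],0],[[0,0,0],[0,0,0],0]]' >/dev/null;python3 st.py; python3 -m crank '[[[0,0,0.001],[0,0,0],0.0],[[0,0,0],[0,0,0],0],[[0,0,0],[0,0,0],0]]'>/dev/null;python3 st.py; python3 -m crank '[[[0,0,0.001],[0,0,0],0.0],[[0,0,0.0],[0,0,0],0],[[0,0,0],[0,0,0],0]]'>/dev/null;python3 st.py;  python3 -m crank '[[[0,0,0.001],[0,0,0],0.0],[[0,0,0.0],[0,0,0],0],[[0,0,0],[0,0,0],0]]'>/dev/null;python3 st.py
```

```text
tcp [ 0.4512 -0.0427  0.0802] tip [ 0.4488 -0.0421  0.0287] depth mm 5.3 F [ 0.  -0.7  0.3] x [ 9.633e-01 -2.686e-01  3.000e-04] w 0.173
tcp [ 0.4511 -0.0427  0.0791] tip [ 0.4487 -0.0421  0.0276] depth mm 6.4 F [-0.7 -0.  -0.5] x [ 0.9633 -0.2685  0.    ] w 0.17
tcp [ 0.4511 -0.0427  0.0781] tip [ 0.4486 -0.0421  0.0266] depth mm 7.4 F [-0.  -0.1 -0.5] x [ 9.633e-01 -2.685e-01 -1.000e-04] w 0.171
tcp [ 0.4511 -0.0427  0.0771] tip [ 0.4487 -0.0421  0.0256] depth mm 8.4 F [-0.2  0.1 -0.4] x [ 0.9633 -0.2686  0.    ] w 0.171
```

```bash
python3 -m crank '[[[0,0,0.002],[0,0,0],0.0],[[0,0,0.002],[0,0,0],0.0],[[0,0,0.002],[0,0,0],0],[[0,0,0.001],[0,0,0],0],[[0,0,0],[0,0,0],0],[[0,0,0],[0,0,0],0]]'>/dev/null;python3 st.py; python3 -m crank '[[[0,0,0.001],[0,0,0],0.0],[[0,0,0],[0,0,0],0],[[0,0,0],[0,0,0],0]]'>/dev/null;python3 st.py; python3 -m crank '[[[0,0,0.001],[0,0,0],0.0],[[0,0,0.0],[0,0,0],0],[[0,0,0],[0,0,0],0]]'>/dev/null;python3 st.py
```

```text
tcp [ 0.4511 -0.0427  0.0701] tip [ 0.4487 -0.0421  0.0186] depth mm 15.4 F [-0.7  0.7 -0.9] x [ 9.633e-01 -2.686e-01  1.000e-04] w 0.172
tcp [ 0.4511 -0.0427  0.0691] tip [ 0.4487 -0.0421  0.0176] depth mm 16.4 F [ 0.1  0.3 -0.6] x [ 0.9633 -0.2685  0.    ] w 0.17
tcp [ 0.4515 -0.0427  0.0686] tip [ 0.4491 -0.0421  0.0171] depth mm 16.9 F [-0.3 -1.   4.6] x [ 9.632e-01 -2.686e-01  7.000e-04] w 0.171
```

```bash
python3 -m crank '[[[0.0007,0,0.0002],[0,0,0],0.0],[[0,0,0],[0,0,0],0],[[0,0,0],[0,0,0],0]]' >/dev/null;python3 st.py;  python3 -m crank '[[[-0.0007,0.0007,0],[0,0,0],0.0],[[0,0,0],[0,0,0],0],[[0,0,0],[0,0,0],0]]' >/dev/null;python3 st.py; python3 -m crank '[[[-0.0007,-0.0007,0],[0,0,0],0.0],[[0,0,0],[0,0,0],0],[[0,0,0],[0,0,0],0]]' >/dev/null;python3 st.py;python3 -m crank '[[[0.0007,-0.0007,0],[0,0,0],0.0],[[0,0,0],[0,0,0],0],[[0,0,0],[0,0,0],0]]' >/dev/null;python3 st.py
```

```text
tcp [ 0.4519 -0.0428  0.0685] tip [ 0.4495 -0.0422  0.017 ] depth mm 17.0 F [-2.3  0.1  8. ] x [ 9.633e-01 -2.686e-01  3.000e-04] w 0.17
tcp [ 0.4515 -0.0429  0.0685] tip [ 0.4491 -0.0423  0.017 ] depth mm 17.0 F [-1.2  1.   6.9] x [ 0.9634 -0.2682  0.001 ] w 0.17
tcp [ 0.4512 -0.0426  0.0685] tip [ 0.4489 -0.042   0.017 ] depth mm 17.0 F [-0.7  0.6  5.6] x [ 0.9632 -0.2686  0.0015] w 0.17
tcp [ 0.4516 -0.0425  0.0685] tip [ 0.4492 -0.0419  0.017 ] depth mm 17.0 F [-1.2 -0.8  7.7] x [ 9.632e-01 -2.689e-01  8.000e-04] w 0.171
```

```bash
python3 -m crank '[[[0,0,-0.01],[0,0,0],0.0],[[0,0,-0.03],[0,0,0],0.0],[[0,0,-0.05],[0,0,0],0.0],[[-0.001,0.0445,0],[0,0,0],0.0],[[-0.001,0.0445,0],[0,0,0],0.0],[[0,0,0],[0,0,0],0],[[0,0,0],[0,0,0],0],[[0,0,0],[0,0,0],0],[[0,0,0],[0,0,0],0],[[0,0,0],[0,0,0],0]]'
python3 hole.py w9 .423 -.127
```

```text
t: 29.65
eef_pos: [0.4256, -0.1267, 0.1579]
tool_rot: [-0.0, 0.991, -0.135, -0.0]
contact_force: [-0.1, 0.3, -0.5]
gripper_width: 0.174
top rect ((0.42407721281051636, -0.09923876821994781), (0.03466593474149704, 0.04527844116091728), 81.23678588867188)
hole [242.29787234 215.91489362] [ 0.4245 -0.0943] [0.0138 0.0143]
tcp [ 0.4256 -0.1267  0.1579] R [[0.9636, -0.2675, -0.0001], [-0.2675, -0.9636, 0.0001], [-0.0001, -0.0001, -1.0]] F [-0.1  0.3 -0.5]
rect rel to gauge (mm) [ -6.3 -26.1  72.4]
hole rel to gauge (mm) [ -7.3 -31.   72.4]
```

View pics/w9.png

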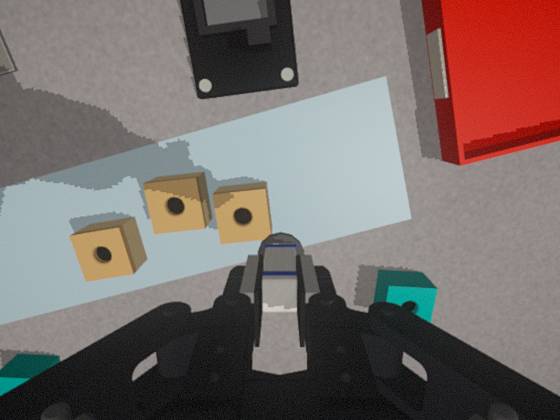

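Block 4 has been knocked about 3 cm to the left, and its hole is now at (242,216). I'll re-aim.

```bash
python3 -m crank '[[[-0.007,-0.031,0],[0,0,0],0.0],[[0,0,0],[0,0,0],0],[[0,0,0],[0,0,0],0],[[0,0,0],[0,0,0],0],[[0,0,0],[0,0,0],0]]'>/dev/null
python3 hole.py w10 .424 -.095
```

```text
top rect ((0.4250878691673279, -0.09363820403814316), (0.04330596700310707, 0.04514345899224281), 80.83552551269531)
hole [277.85416667 208.0625    ] [ 0.4246 -0.0938] [0.014  0.0145]
tcp [ 0.427  -0.096   0.1579] R [[0.963, -0.2696, -0.0001], [-0.2696, -0.963, -0.0001], [-0.0, 0.0001, -1.0]] F [-0.5 -0.2 -0.9]
rect rel to gauge (mm) [ 0.1 -1.9 72.4]
hole rel to gauge (mm) [-0.3 -1.6 72.4]
```

View pics/w10.png

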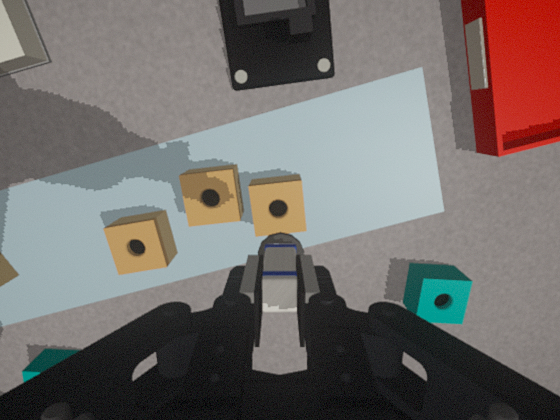

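Target tip position is (.4250,-.0937).

```bash
python3 -m crank '[[[0,-0.0018,0],[0,0,0],0.0],[[0,0,0.03],[0,0,0],0.0],[[0,0,0.036],[0,0,0],0.0],[[0,0,0],[0,0,0],0],[[0,0,0],[0,0,0],0],[[0,0,0],[0,0,0],0],[[0,0,0],[0,0,0],0],[[0,0,0],[0,0,0],0],[[0,0,0],[0,0,0],0]]' >/dev/null; python3 st.py
```

```text
tcp [ 0.4276 -0.0937  0.0921] tip [ 0.4252 -0.0932  0.0406] depth mm -6.6 F [-0.1 -0.4 -0.8] x [ 9.633e-01 -2.685e-01  4.000e-04] w 0.174
```

```bash
python3 -m crank '[[[-0.0002,0.0005,0],[0,0,0],0.0],[[0,0,0],[0,0,0],0],[[0,0,0.006],[0,0,0],0.0],[[0,0,0.0055],[0,0,0],0],[[0,0,0],[0,0,0],0],[[0,0,0],[0,0,0],0],[[0,0,0],[0,0,0],0]]' >/dev/null;python3 st.py; python3 -m crank '[[[0,0,0.001],[0,0,0],0.0],[[0,0,0],[0,0,0],0],[[0,0,0],[0,0,0],0]]'>/dev/null;python3 st.py; python3 -m crank '[[[0,0,0.001],[0,0,0],0.0],[[0,0,0.0],[0,0,0],0],[[0,0,0],[0,0,0],0]]'>/dev/null;python3 st.py;  python3 -m crank '[[[0,0,0.0005],[0,0,0],0.0],[[0,0,0.0],[0,0,0],0],[[0,0,0],[0,0,0],0]]'>/dev/null;python3 st.py
```

```text
tcp [ 0.4273 -0.0941  0.0805] tip [ 0.4249 -0.0936  0.029 ] depth mm 5.0 F [ 0.   0.1 -0.4] x [ 9.633e-01 -2.684e-01  3.000e-04] w 0.172
tcp [ 0.4272 -0.0941  0.0794] tip [ 0.4248 -0.0936  0.0279] depth mm 6.1 F [-0.3  0.3 -0.8] x [ 9.633e-01 -2.685e-01  1.000e-04] w 0.171
tcp [ 0.4274 -0.0942  0.0785] tip [ 0.4249 -0.0936  0.027 ] depth mm 7.0 F [-0.5 -0.9  1.8] x [ 9.633e-01 -2.686e-01  3.000e-04] w 0.172
tcp [ 0.4276 -0.0942  0.0783] tip [ 0.4252 -0.0936  0.0268] depth mm 7.2 F [-0.5 -0.4  5.5] x [ 9.633e-01 -2.685e-01  8.000e-04] w 0.172
```

Stops at 7 mm. I'll confirm with a small light search of about ±1 mm.

```bash
python3 -m crank '[[[0.001,0,0],[0,0,0],0.0],[[0,0,0],[0,0,0],0],[[0,0,0],[0,0,0],0]]' >/dev/null;python3 st.py;  python3 -m crank '[[[-0.001,0.001,0],[0,0,0],0.0],[[0,0,0],[0,0,0],0],[[0,0,0],[0,0,0],0]]' >/dev/null;python3 st.py; python3 -m crank '[[[-0.001,-0.001,0],[0,0,0],0.0],[[0,0,0],[0,0,0],0],[[0,0,0],[0,0,0],0]]' >/dev/null;python3 st.py;python3 -m crank '[[[0.001,-0.001,0],[0,0,0],0.0],[[0,0,0],[0,0,0],0],[[0,0,0],[0,0,0],0]]' >/dev/null;python3 st.py
```

```text
tcp [ 0.4281 -0.0943  0.0782] tip [ 0.4257 -0.0938  0.0267] depth mm 7.3 F [-2.2  0.8  6. ] x [ 9.633e-01 -2.685e-01 -1.000e-04] w 0.175
tcp [ 0.4275 -0.0946  0.0783] tip [ 0.4251 -0.094   0.0268] depth mm 7.2 F [-0.2  1.4  4.5] x [ 0.9634 -0.2682  0.001 ] w 0.17
tcp [ 0.427  -0.094   0.0783] tip [ 0.4246 -0.0935  0.0268] depth mm 7.2 F [0.5 0.5 5.1] x [ 0.9633 -0.2686  0.0015] w 0.176
tcp [ 0.4276 -0.0937  0.0782] tip [ 0.4252 -0.0932  0.0267] depth mm 7.3 F [-0.8 -1.4  6. ] x [ 9.632e-01 -2.690e-01  5.000e-04] w 0.173
```

```bash
python3 -m crank '[[[0,0,-0.03],[0,0,0],0.0],[[0,0,-0.05],[0,0,0],0.0],[[0.0282,-0.0455,0],[0,0,0],0.0],[[0.0282,-0.0455,0],[0,0,0],0.0],[[0.0282,-0.0455,0],[0,0,0],0.0],[[0.0282,-0.0455,0],[0,0,0],0.0],[[0.0282,-0.0455,0],[0,0,0],0],[[0,0,0],[0,0,0],0],[[0,0,0],[0,0,0],0],[[0,0,0],[0,0,0],0]]'
python3 st.py
cat > sh.py <<'E'
from h import *
snap('wrist','w11'); im,d,K,E=load('w11')
g=cv2.cvtColor(im,cv2.COLOR_RGB2GRAY)
m=(g<150).astype(np.uint8); sub=np.zeros_like(m); sub[185:230,258:304]=m[185:230,258:304]
cs,_=cv2.findContours(sub,cv2.RETR_EXTERNAL,cv2.CHAIN_APPROX_NONE)
for c in cs:
  if cv2.contourArea(c)>100:
    w=np.array([plane(K,E,u,v,.03)[:2] for u,v in c[:,0]],np.float32)
    print(cv2.contourArea(c),c[:,0].mean(0),cv2.fitEllipse(w))
E
python3 sh.py
```

```text
t: 36.25
eef_pos: [0.6234, 0.0863, 0.1575]
tool_rot: [0.001, 0.991, -0.136, -0.001]
contact_force: [0.5, 0.1, -0.6]
gripper_width: 0.171
tcp [0.6234 0.0863 0.1575] tip [0.6209 0.0869 0.106 ] depth mm -72.0 F [ 0.5  0.1 -0.6] x [ 9.628e-01 -2.702e-01 -9.000e-04] w 0.171
228.0 [277.58 205.06] ((0.6226756572723389, 0.08809763193130493), (0.014385794289410114, 0.014908643439412117), 12.173847198486328)
```

View pics/w11.png

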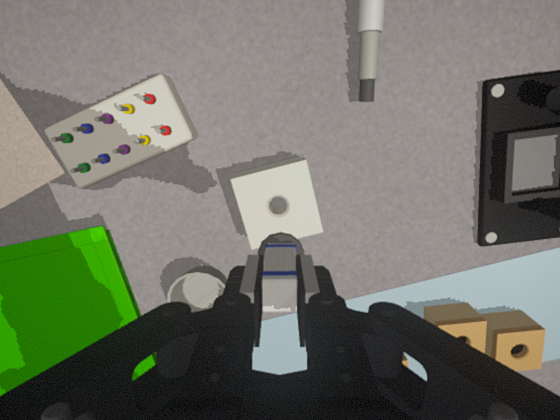

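```bash
python3 -m crank '[[[0.0013,-0.0015,0],[0,0,0],0.0],[[0,0,0.035],[0,0,0],0.0],[[0,0,0.034],[0,0,0],0.0],[[0,0,0],[0,0,0],0],[[0,0,0],[0,0,0],0],[[0,0,0],[0,0,0],0],[[0,0,0],[0,0,0],0],[[0,0,0],[0,0,0],0]]'>/dev/null; python3 st.py
```

```text
tcp [0.6263 0.0892 0.0895] tip [0.6239 0.0898 0.038 ] depth mm -4.0 F [-0.9 -0.3 -0.6] x [ 9.633e-01 -2.686e-01  9.000e-04] w 0.173
```

```bash
python3 -m crank '[[[-0.0008,0.002,0],[0,0,0],0.0],[[0,0,0],[0,0,0],0],[[0,0,0.01],[0,0,0],0],[[0,0,0],[0,0,0],0],[[0,0,0],[0,0,0],0]]'>/dev/null; python3 st.py; python3 -m crank '[[[0,0,0.005],[0,0,0],0.0],[[0,0,0.005],[0,0,0],0],[[0,0,0],[0,0,0],0],[[0,0,0],[0,0,0],0]]'>/dev/null; python3 st.py
```

```text
tcp [0.6246 0.0875 0.0786] tip [0.6221 0.0881 0.0271] depth mm 6.9 F [ 0.2  0.4 -0.3] x [ 9.633e-01 -2.684e-01 -5.000e-04] w 0.175
tcp [0.6247 0.0875 0.0689] tip [0.6223 0.0881 0.0174] depth mm 16.6 F [ 0.4 -0.8 -0.8] x [ 0.9633 -0.2685 -0.    ] w 0.174
```

```bash
python3 -m crank '[[[0,0,0.005],[0,0,0],0.0],[[0,0,0.005],[0,0,0],0],[[0,0,0],[0,0,0],0],[[0,0,0],[0,0,0],0]]'>/dev/null; python3 st.py;python3 -m crank '[[[0,0,0.0012],[0,0,0],0.0],[[0,0,0],[0,0,0],0],[[0,0,0],[0,0,0],0],[[0,0,0],[0,0,0],0]]'>/dev/null; python3 st.py
```

```text
tcp [0.6247 0.0875 0.0588] tip [0.6222 0.0881 0.0073] depth mm 26.7 F [-0.   0.5 -0.3] x [ 9.633e-01 -2.685e-01 -1.000e-04] w 0.172
tcp [0.6249 0.0875 0.0579] tip [0.6225 0.0881 0.0064] depth mm 27.6 F [ 0.1 -0.2  2.4] x [ 9.633e-01 -2.685e-01  5.000e-04] w 0.171
```

```bash
python3 -m crank '[[[0,0,0],[0,0,0],0.06],[[0,0,0],[0,0,0],0.06],[[0,0,0],[0,0,0],0.06],[[0,0,0],[0,0,0],0.06],[[0,0,-0.05],[0,0,0],0.06],[[0,0,-0.05],[0,0,0],0.06],[[0,0,-0.03],[0,0,0],0.06],[[0,0,0],[0,0,0],0.06],[[0,0,0],[0,0,0],0.06],[[0,0,0],[0,0,0],0.06]]'
python3 - <<'E'
from h import *
snap('wrist','w12'); snap('scene','s12')
E
python3 g.py w12
```

```text
t: 40.67
eef_pos: [0.6238, 0.0872, 0.1861]
tool_rot: [0.0, 0.991, -0.135, -0.001]
contact_force: [0.5, 0.0, -1.0]
gripper_width: 0.699
425 [0.62334108 0.08716022 0.07768862]
((0.6225882768630981, 0.08711352944374084), (0.016127346083521843, 0.016482627019286156), 75.21105194091797)
x [ 0.9633 -0.2684 -0.002 ] rel [-0.00037095  0.0002669   0.13142788]
```

View pics/w12.png

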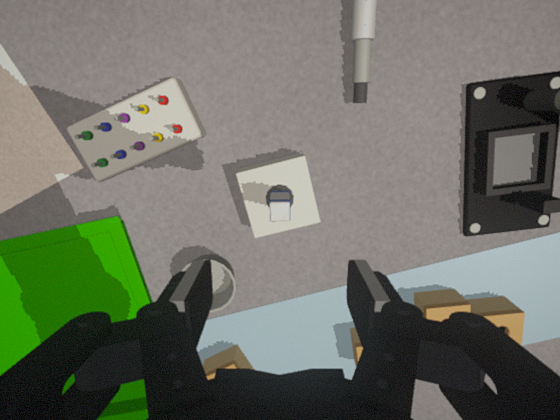

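View pics/s12.png

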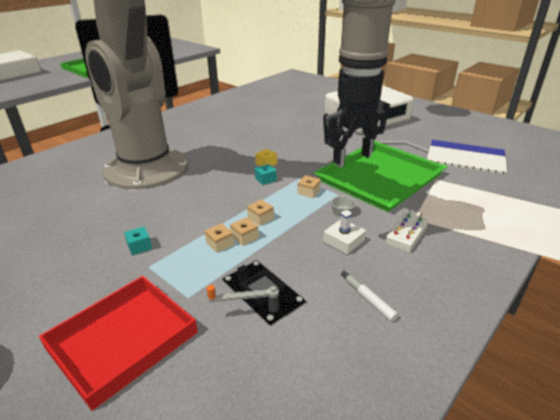

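The gauge is hanging upright in the stand, at (280,205) in the wrist view. Next is block 1. I'll turn the jaws to lie along x, since there is more room that way.

```bash
python3 -m crank '[[[-0.0526,-0.0144,0],[0,0,0],0.07],[[-0.0526,-0.0144,0],[0,0,0],0.07],[[-0.0526,-0.0144,0],[0,0,0],0.07],[[-0.0526,-0.0144,0],[0,0,0],0.07],[[0,0,0],[0,0,-9.9],0.07],[[0,0,0],[0,0,-9.9],0.07],[[0,0,0],[0,0,-9.9],0.07],[[0,0,0],[0,0,-9.9],0.07],[[0,0,0],[0,0,-9.9],0.07],[[0,0,0],[0,0,-9.9],0.07]]';python3 -m crank '[[[0,0,0],[0,0,-9.9],0.07],[[0,0,0],[0,0,-9.9],0.07],[[0,0,0],[0,0,-9.9],0.07],[[0,0,0],[0,0,-9.9],0.07],[[0,0,0],[0,0,-9.9],0.07],[[0,0,0],[0,0,-9.9],0.07],[[0,0,0],[0,0,0],0.07],[[0,0,0],[0,0,0],0.07],[[0,0,0],[0,0,0],0.07],[[0,0,0],[0,0,0],0.07]]'
cat > blk.py <<'E'
# all blocks seen by wrist: top rect, relative to TCP
from h import *
import sys
from scipy.spatial.transform import Rotation as R
fn=sys.argv[1]
o=bot.get_obs(); q=o['tool_rot']; p=o['eef_pos']
snap('wrist',fn); im,d,K,E=load(fn); P=pts(d,K,E)
M=R.from_quat(np.roll(q,-1)).as_matrix()
hsv=cv2.cvtColor(im,cv2.COLOR_RGB2HSV); H,S,V=[hsv[...,i].astype(int) for i in range(3)]
yaw=np.degrees(np.arctan2(M[1,0],M[0,0]))
print('tcp',p.round(4),'yaw',yaw.round(2),'x',M[:,0].round(4),'q7',o['q'][6].round(2),'F',o['contact_force'].round(1))
tz=float(sys.argv[2]) if len(sys.argv)>2 else .034
tan=((H>8)&(H<22)&(S>70)&(V>70)&(abs(P[...,2]-tz)<.006)).astype(np.uint8)
cs,_=cv2.findContours(tan,cv2.RETR_EXTERNAL,cv2.CHAIN_APPROX_NONE)
for c in cs:
    if cv2.contourArea(c)<500: continue
    w=np.array([plane(K,E,u,v,tz)[:2] for u,v in c[:,0]],np.float32)
    r=cv2.minAreaRect(w); rel=M.T@(np.r_[r[0],tz]-p)
    # turn about tool z (deg) needed to bring jaws square (positive tool z = decreasing yaw)
    t=((yaw-r[2]+45)%90)-45
    print('px',c[:,0].mean(0).round(),'c',np.round(r[0],4),'sz',np.round(r[1],4),'ang',round(r[2],1),'rel x,y mm',(rel[:2]*1000).round(1),'turn z',round(float(t),1))
E
python3 blk.py w13
```

```text
t: 42.02
eef_pos: [0.4372, 0.1994, 0.1872]
tool_rot: [-0.0, 0.927, 0.376, -0.0]
contact_force: [-0.1, -0.2, 1.2]
gripper_width: 0.821
t: 43.28
eef_pos: [0.4375, 0.1995, 0.1877]
tool_rot: [0.0, 0.621, 0.784, -0.0]
contact_force: [0.3, -0.1, 0.0]
gripper_width: 0.824
tcp [0.4375 0.1995 0.1877] yaw 103.18 x [-2.280e-01  9.737e-01 -1.000e-04] q7 -0.56 F [ 0.3 -0.1  0. ]
px [229. 340.] c [0.4248 0.0368] sz [0.0488 0.0436] ang 84.3 rel x,y mm [-155.6  -49.5] turn z 18.9
px [276. 192.] c [0.4361 0.2006] sz [0.0435 0.0439] ang 13.3 rel x,y mm [ 1.3 -1.2] turn z -0.1
```

View pics/w13.png

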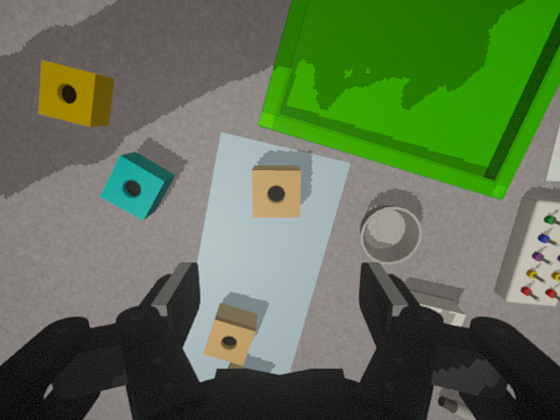

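```bash
python3 -m crank '[[[0.001,-0.001,0],[0,0,0],0.065],[[0,0,0.06],[0,0,0],0.065],[[0,0,0.06],[0,0,0],0.065],[[0,0,0.02],[0,0,0],0.065],[[0,0,0],[0,0,0],0.065],[[0,0,0],[0,0,0],0.065],[[0,0,0],[0,0,0],0.065]]'>/dev/null; python3 st.py;python3 -m crank '[[[0,0,0.02],[0,0,0],0.065],[[0,0,0.005],[0,0,0],0.065],[[0,0,0],[0,0,0],0.065],[[0,0,0],[0,0,0],0.065],[[0,0,0],[0,0,0],0.03],[[0,0,0],[0,0,0],0.03],[[0,0,0],[0,0,0],0.03],[[0,0,0],[0,0,0],0.03]]' 40;
```

```text
tcp [0.4373 0.2007 0.049 ] tip [ 0.4381  0.1983 -0.0025] depth mm 36.5 F [ 0.3 -0.2  0.5] x [-2.284e-01  9.736e-01  3.000e-04] w 0.765
t: 45.2
eef_pos: [0.4365, 0.2003, 0.0235]
tool_rot: [0.0, 0.621, 0.784, 0.0]
contact_force: [-0.5, -0.2, 8.4]
gripper_width: 0.487
```

```bash
python3 -m crank '[[[0,0,-0.03],[0,0,0],0.03],[[0,0,-0.05],[0,0,0],0.03],[[0.0456,0.0244,0],[0,0,0],0.03],[[0.0456,0.0244,0],[0,0,0],0.03],[[0.0456,0.0244,0],[0,0,0],0.03],[[0.0456,0.0244,0],[0,0,0],0.03],[[0,0,0],[0,0,0],0.03],[[0,0,0],[0,0,0],0.03],[[0,0,0],[0,0,0],0.03]]'>/dev/null; python3 st.py; python3 blk.py w14 .114
```

```text
tcp [0.4898 0.3983 0.1024] tip [0.4904 0.3958 0.0509] depth mm -16.9 F [ 1.   0.5 -0.5] x [-0.2274  0.9738 -0.0015] w 0.486
tcp [0.4898 0.3983 0.1024] yaw 103.15 x [-0.2274  0.9738 -0.0015] q7 -0.93 F [ 1.   0.5 -0.5]
px [279. 271.] c [0.491  0.4002] sz [0.0432 0.0449] ang 13.2 rel x,y mm [1.5 1.6] turn z -0.1
```

View pics/w14.png

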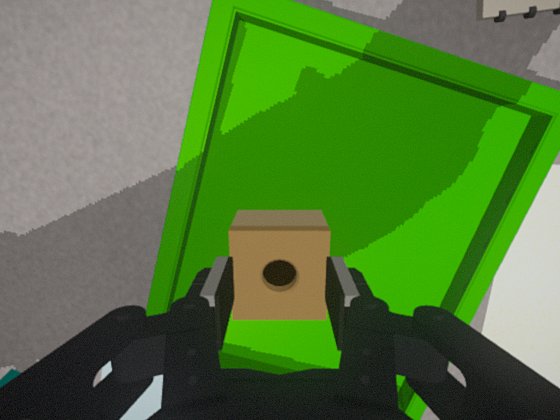

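```bash
python3 -m crank '[[[0,0,0.035],[0,0,0],0.03],[[0,0,0.03],[0,0,0],0.03],[[0,0,0.007],[0,0,0],0.03],[[0,0,0],[0,0,0],0.03],[[0,0,0],[0,0,0],0.03],[[0,0,0],[0,0,0],0.03]]'>/dev/null; python3 st.py
```

```text
tcp [0.4902 0.4007 0.0319] tip [ 0.4909  0.3983 -0.0196] depth mm 53.6 F [ 0.3  1.4 -1.5] x [-2.286e-01  9.735e-01  9.000e-04] w 0.485
```

```bash
python3 -m crank '[[[0,0,0.002],[0,0,0],0.03],[[0,0,0],[0,0,0],0.03],[[0,0,0],[0,0,0],0.03]]'>/dev/null; python3 st.py;  python3 -m crank '[[[0,0,0.0005],[0,0,0],0.03],[[0,0,0],[0,0,0],0.03],[[0,0,0],[0,0,0],0.055],[[0,0,0],[0,0,0],0.055],[[0,0,0],[0,0,0],0.055],[[0,0,-0.03],[0,0,0],0.055],[[0,0,-0.06],[0,0,0],0.055],[[0,0,-0.06],[0,0,0],0.055],[[0,0,0],[0,0,0],0.055],[[0,0,0],[0,0,0],0.055]]'; python3 blk.py w15 .039
```

```text
tcp [0.4896 0.4001 0.0287] tip [ 0.4903  0.3977 -0.0228] depth mm 56.8 F [-0.1 -0.  -0.4] x [-2.288e-01  9.735e-01 -1.000e-04] w 0.481
t: 48.75
eef_pos: [0.4895, 0.3997, 0.1778]
tool_rot: [0.0, 0.621, 0.784, -0.0]
contact_force: [-0.7, -0.5, -0.8]
gripper_width: 0.643
tcp [0.4895 0.3997 0.1778] yaw 103.22 x [-2.286e-01  9.735e-01 -6.000e-04] q7 -0.88 F [-0.7 -0.5 -0.8]
px [279. 197.] c [0.4904 0.4007] sz [0.0426 0.0436] ang 13.3 rel x,y mm [0.9 1.1] turn z -0.1
```

View pics/w15.png

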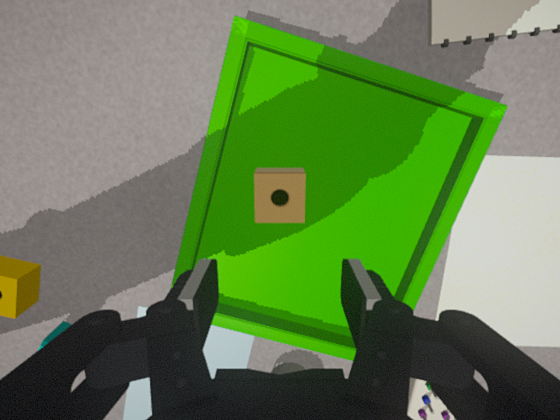

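```bash
python3 -m crank '[[[-0.0488,-0.021,0],[0,0,0],0.07],[[-0.0488,-0.021,0],[0,0,0],0.07],[[-0.0488,-0.021,0],[0,0,0],0.07],[[-0.0488,-0.021,0],[0,0,0],0.07],[[-0.0488,-0.021,0],[0,0,0],0.07],[[-0.0488,-0.021,0],[0,0,0],0.07],[[-0.0488,-0.021,0],[0,0,0],0.07],[[0,0,0],[0,0,9.4],0.07],[[0,0,0],[0,0,9.4],0.07]]'; python3 -m crank '[[[0,0,0],[0,0,0],0.065],[[0,0,0],[0,0,0],0.065],[[0,0,0],[0,0,0],0.065],[[0,0,0],[0,0,0],0.065]]'>/dev/null;python3 blk.py w16
```

```text
t: 49.92
eef_pos: [0.4234, 0.0325, 0.1768]
tool_rot: [-0.001, 0.743, 0.669, -0.001]
contact_force: [0.1, -0.2, 0.8]
gripper_width: 0.82
tcp [0.4245 0.034  0.1781] yaw 84.49 x [0.0961 0.9954 0.    ] q7 -0.47 F [-0.4  0.4  0.1]
px [290. 320.] c [ 0.425  -0.0914] sz [0.048  0.0435] ang 80.7 rel x,y mm [-124.8   12.6] turn z 3.8
px [310. 271.] c [ 0.4484 -0.0401] sz [0.0471 0.0438] ang 81.2 rel x,y mm [-71.5  31. ] turn z 3.3
px [277. 196.] c [0.4242 0.0349] sz [0.0436 0.0435] ang 84.6 rel x,y mm [ 0.8 -0.4] turn z -0.1
```

View pics/w16.png

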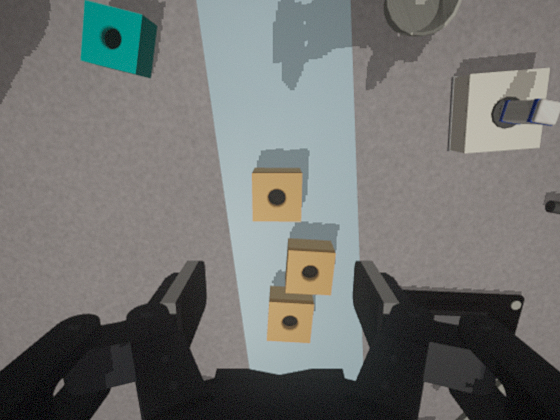

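```bash
python3 -m crank '[[[0.0008,-0.0003,0],[0,0,0],0.065],[[0,0,0.06],[0,0,0],0.065],[[0,0,0.06],[0,0,0],0.065],[[0,0,0.015],[0,0,0],0.065],[[0,0,0],[0,0,0],0.065],[[0,0,0],[0,0,0],0.065],[[0,0,0],[0,0,0],0.065]]'>/dev/null; python3 st.py;python3 -m crank '[[[0,0,0.015],[0,0,0],0.065],[[0,0,0.005],[0,0,0],0.065],[[0,0,0],[0,0,0],0.065],[[0,0,0],[0,0,0],0.065],[[0,0,0],[0,0,0],0.03],[[0,0,0],[0,0,0],0.03],[[0,0,0],[0,0,0],0.03],[[0,0,0],[0,0,0],0.03]]' 40;
```

```text
tcp [0.4259 0.0348 0.0448] tip [ 0.4259  0.0322 -0.0067] depth mm 40.7 F [-0.6 -0.4 -0.2] x [9.760e-02 9.952e-01 1.000e-04] w 0.761
t: 52.35
eef_pos: [0.4245, 0.0348, 0.0237]
tool_rot: [0.0, 0.741, 0.672, -0.0]
contact_force: [-1.5, -0.5, 7.2]
gripper_width: 0.483
```

```bash
python3 -m crank '[[[0,0,-0.05],[0,0,0],0.03],[[0,0,-0.06],[0,0,0],0.03],[[-0.0497,0.014,0],[0,0,0],0.03],[[-0.0497,0.014,0],[0,0,0],0.03],[[-0.0497,0.014,0],[0,0,0],0.03],[[-0.0497,0.014,0],[0,0,0],0.03],[[-0.0497,0.014,0],[0,0,0],0.03],[[-0.0497,0.014,0],[0,0,0],0.03],[[-0.0497,0.014,0],[0,0,0],0.03],[[-0.0497,0.014,0],[0,0,0],0.03]]'; python3 -m crank '[[[0,0,0],[0,0,0],0.03],[[0,0,0],[0,0,0],0.03],[[0,0,0],[0,0,0],0.03]]'>/dev/null;python3 blk.py w17 .144
```

```text
t: 53.6
eef_pos: [0.497, -0.3734, 0.133]
tool_rot: [-0.0, 0.741, 0.672, -0.0]
contact_force: [0.7, 0.7, -2.7]
gripper_width: 0.483
tcp [ 0.4974 -0.37    0.1332] yaw 84.55 x [9.500e-02 9.955e-01 8.000e-04] q7 0.2 F [ 0.5  0.8 -0.9]
px [280. 273.] c [ 0.4992 -0.3696] sz [0.0457 0.0438] ang 84.6 rel x,y mm [0.6 1.8] turn z -0.1
```

View pics/w17.png

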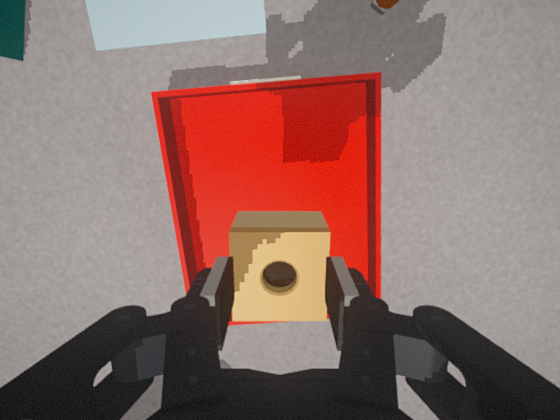

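```bash
python3 -m crank '[[[0,0,0.05],[0,0,0],0.03],[[0,0,0.04],[0,0,0],0.03],[[0,0,0.011],[0,0,0],0.03],[[0,0,0],[0,0,0],0.03],[[0,0,0],[0,0,0],0.03],[[0,0,0],[0,0,0],0.03],[[0,0,0],[0,0,0],0.03]]'>/dev/null; python3 st.py
```

```text
tcp [ 0.4977 -0.3723  0.0332] tip [ 0.4976 -0.3748 -0.0183] depth mm 52.3 F [ 0.2 -0.2 -2.6] x [ 9.740e-02  9.952e-01 -9.000e-04] w 0.478
```

```bash
python3 -m crank '[[[0,0,0.004],[0,0,0],0.03],[[0,0,0.001],[0,0,0],0.03],[[0,0,0],[0,0,0],0.03]]'; python3 -m crank '[[[0,0,0],[0,0,0],0.055],[[0,0,0],[0,0,0],0.055],[[0,0,0],[0,0,0],0.055],[[0,0,-0.04],[0,0,0],0.055],[[0,0,-0.06],[0,0,0],0.055],[[0,0,-0.05],[0,0,0],0.055],[[0,0,0],[0,0,0],0.055],[[0,0,0],[0,0,0],0.055],[[0,0,0],[0,0,0],0.055]]'; python3 blk.py w18 .038
```

```text
t: 55.28
eef_pos: [0.4975, -0.372, 0.0279]
tool_rot: [0.0, 0.741, 0.672, -0.0]
contact_force: [-0.9, 0.2, 5.1]
gripper_width: 0.483
t: 56.4
eef_pos: [0.4962, -0.3713, 0.1754]
tool_rot: [-0.001, 0.741, 0.672, -0.0]
contact_force: [-0.2, -0.7, -1.1]
gripper_width: 0.645
tcp [ 0.4962 -0.3713  0.1754] yaw 84.43 x [0.0971 0.9953 0.0014] q7 0.22 F [-0.2 -0.7 -1.1]
px [281. 199.] c [ 0.4996 -0.3718] sz [0.0446 0.044 ] ang 84.5 rel x,y mm [-0.3  3.7] turn z -0.1
```

View pics/w18.png

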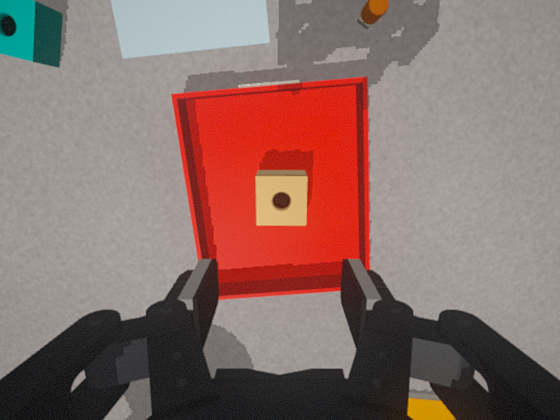

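```bash
python3 -m crank '[[[0.054,-0.0134,0],[0,0,0],0.065],[[0.054,-0.0134,0],[0,0,0],0.065],[[0.054,-0.0134,0],[0,0,0],0.065],[[0.054,-0.0134,0],[0,0,0],0.065],[[0.054,-0.0134,0],[0,0,0],0.065],[[0.054,-0.0134,0],[0,0,0],0.065],[[0,0,0],[0,0,3.7],0.065],[[0,0,0],[0,0,0],0.065],[[0,0,0],[0,0,0],0.065],[[0,0,0],[0,0,0],0.065]]';python3 blk.py w19
```

```text
t: 57.7
eef_pos: [0.4487, -0.0423, 0.1769]
tool_rot: [-0.0, 0.762, 0.647, -0.0]
contact_force: [-0.3, 0.3, 0.7]
gripper_width: 0.758
tcp [ 0.4487 -0.0423  0.1769] yaw 80.67 x [1.621e-01 9.868e-01 1.000e-04] q7 -0.38 F [-0.3  0.3  0.7]
px [261. 253.] c [ 0.4248 -0.0919] sz [0.0459 0.0435] ang 80.8 rel x,y mm [-52.9 -15.4] turn z -0.1
px [276. 196.] c [ 0.4482 -0.041 ] sz [0.0449 0.0432] ang 81.8 rel x,y mm [ 1.1 -0.6] turn z -1.1
```

View pics/w19.png

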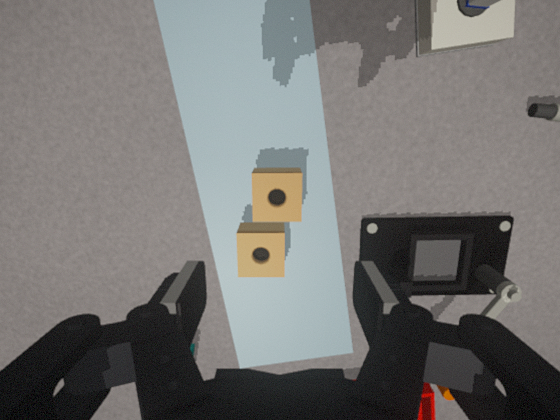

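```bash
python3 -m crank '[[[0.0015,-0.0005,0],[0,0,-0.5],0.065],[[0,0,0.06],[0,0,0],0.065],[[0,0,0.06],[0,0,0],0.065],[[0,0,0.015],[0,0,0],0.065],[[0,0,0],[0,0,0],0.065],[[0,0,0],[0,0,0],0.065],[[0,0,0],[0,0,0],0.065]]'>/dev/null; python3 st.py;python3 -m crank '[[[0,0,0.015],[0,0,0],0.065],[[0,0,0.004],[0,0,0],0.065],[[0,0,0],[0,0,0],0.065],[[0,0,0],[0,0,0],0.065],[[0,0,0],[0,0,0],0.03],[[0,0,0],[0,0,0],0.03],[[0,0,0],[0,0,0],0.03],[[0,0,0],[0,0,0],0.03]]' 40;
```

```text
tcp [ 0.4499 -0.0402  0.0439] tip [ 0.4498 -0.0427 -0.0076] depth mm 41.6 F [-0.4 -0.2  0.2] x [ 1.530e-01  9.882e-01 -1.000e-04] w 0.763
t: 59.62
eef_pos: [0.4486, -0.04, 0.0237]
tool_rot: [0.0, 0.759, 0.651, -0.0]
contact_force: [-2.4, -0.5, 5.7]
gripper_width: 0.486
```

```bash
python3 -m crank '[[[0,0,-0.06],[0,0,0],0.03],[[0,0,-0.06],[0,0,0],0.03],[[0.0571,0.0094,0],[0,0,0],0.03],[[0.0571,0.0094,0],[0,0,0],0.03],[[0.0571,0.0094,0],[0,0,0],0.03],[[0.0571,0.0094,0],[0,0,0],0.03],[[0.0571,0.0094,0],[0,0,0],0.03],[[0.0571,0.0094,0],[0,0,0],0.03],[[0.0571,0.0094,0],[0,0,0],0.03],[[0,0,0],[0,0,0],0.03]]'; python3 -m crank '[[[0,0,0],[0,0,0],0.03],[[0,0,0],[0,0,0],0.03],[[0,0,0],[0,0,0],0.03]]'>/dev/null;python3 blk.py w20 .154
```

```text
t: 60.88
eef_pos: [0.5731, 0.3511, 0.1431]
tool_rot: [-0.002, 0.757, 0.653, 0.001]
contact_force: [-0.5, -0.5, -0.4]
gripper_width: 0.482
tcp [0.5749 0.3434 0.1433] yaw 81.12 x [ 1.543e-01  9.880e-01 -8.000e-04] q7 -1.12 F [-0.  -1.  -0.1]
px [279. 276.] c [0.5764 0.3431] sz [0.0455 0.0437] ang 81.2 rel x,y mm [-0.1  1.6] turn z -0.1
```

View pics/w20.png

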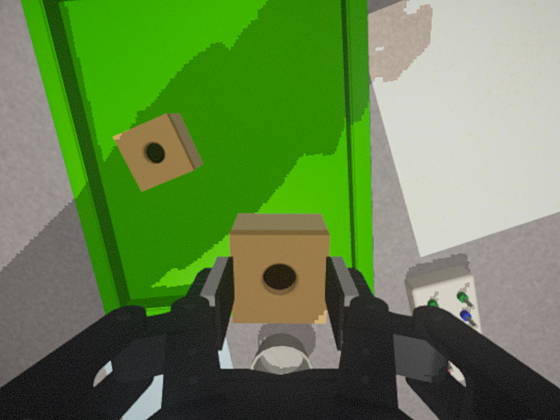

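```bash
python3 - <<'E'
from h import *
im,d,K,E=load('w20')
for u,v in ((120,306),(185,300),(368,150),(370,240)): print(plane(K,E,u,v,.025).round(3))
im,d,K,E=load('w15')
for u,v in ((235,17),(507,104),(355,358),(180,280)): print(plane(K,E,u,v,.025).round(3))
E
```

```text
[0.423 0.273 0.025]
[0.481 0.27  0.025]
[0.652 0.376 0.025]
[0.647 0.302 0.025]
[0.423 0.532 0.025]
[0.66  0.52  0.025]
[0.609 0.247 0.025]
[0.416 0.294 0.025]
```

```bash
python3 -m crank '[[[0,0,0.05],[0,0,0],0.03],[[0,0,0.05],[0,0,0],0.03],[[0,0,0.009],[0,0,0],0.03],[[0,0,0],[0,0,0],0.03],[[0,0,0],[0,0,0],0.03],[[0,0,0],[0,0,0],0.03],[[0,0,0],[0,0,0],0.03]]'>/dev/null; python3 st.py
```

```text
tcp [0.575  0.3453 0.0353] tip [ 0.5748  0.3428 -0.0162] depth mm 50.2 F [ 0.4  0.1 -0.7] x [1.528e-01 9.883e-01 9.000e-04] w 0.481
```

```bash
python3 -m crank '[[[0,0,0.004],[0,0,0],0.03],[[0,0,0.0015],[0,0,0],0.03],[[0,0,0],[0,0,0],0.03],[[0,0,0],[0,0,0],0.03]]'; python3 -m crank '[[[0,0,0.0005],[0,0,0],0.03],[[0,0,0],[0,0,0],0.055],[[0,0,0],[0,0,0],0.055],[[0,0,0],[0,0,0],0.055],[[0,0,-0.04],[0,0,0],0.055],[[0,0,-0.06],[0,0,0],0.055],[[0,0,-0.05],[0,0,0],0.055],[[0,0,0],[0,0,0],0.055],[[0,0,0],[0,0,0],0.055]]'; python3 blk.py w21 .039
```

```text
t: 62.68
eef_pos: [0.5744, 0.3449, 0.0289]
tool_rot: [0.0, 0.759, 0.651, -0.0]
contact_force: [-2.3, -2.0, 4.7]
gripper_width: 0.485
t: 63.8
eef_pos: [0.5742, 0.3445, 0.1775]
tool_rot: [0.0, 0.759, 0.651, -0.0]
contact_force: [-0.4, -0.2, -0.6]
gripper_width: 0.646
tcp [0.5742 0.3445 0.1775] yaw 81.22 x [ 1.527e-01  9.883e-01 -9.000e-04] q7 -1.1 F [-0.4 -0.2 -0.6]
px [279. 199.] c [0.5758 0.3438] sz [0.0438 0.0433] ang 81.3 rel x,y mm [-0.3  1.7] turn z -0.1
px [170. 149.] c [0.4921 0.3996] sz [0.0451 0.043 ] ang 13.2 rel x,y mm [ 42.1 -89.6] turn z -22.0
```

View pics/w21.png

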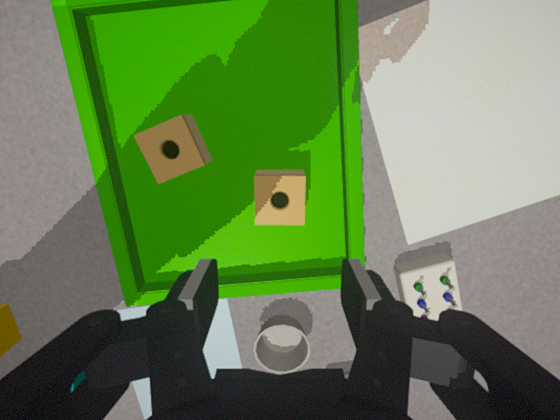

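```bash
python3 -m crank '[[[-0.0595,0.0112,-0.006],[0,0,0],0.055],[[-0.0595,0.0112,-0.006],[0,0,0],0.055],[[-0.0595,0.0112,-0.006],[0,0,0],0.055],[[-0.0595,0.0112,-0.006],[0,0,0],0.055],[[-0.0595,0.0112,-0.006],[0,0,0],0.0],[[-0.0595,0.0112,-0.006],[0,0,0],0.0],[[-0.0595,0.0112,-0.006],[0,0,0],0.0],[[-0.0595,0.0112,-0.006],[0,0,0],0.0],[[0,0,0],[0,0,0],0.0],[[0,0,0],[0,0,0],0.0]]'; python3 -m crank '[[[0,0,0],[0,0,0],0.0],[[0,0,0],[0,0,0],0.0],[[0,0,0],[0,0,0],0.0]]'>/dev/null;python3 blk.py w22
```

```text
t: 65.1
eef_pos: [0.5896, -0.1387, 0.2247]
tool_rot: [-0.001, 0.759, 0.651, -0.0]
contact_force: [0.2, 0.3, 0.5]
gripper_width: -0.0
tcp [ 0.5905 -0.1382  0.2262] yaw 81.31 x [0.1512 0.9885 0.    ] q7 -0.27 F [-0.2  0.1 -0. ]
px [109. 167.] c [ 0.4263 -0.0937] sz [0.0444 0.0472] ang 81.0 rel x,y mm [  19.2 -169. ] turn z 0.3
```

View pics/w22.png

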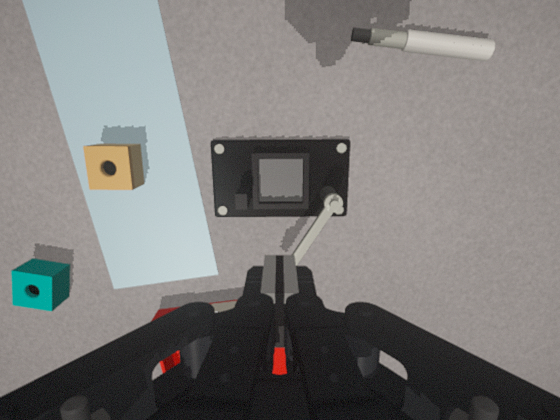

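```bash
cat > pk.py <<'E'
from h import *
import sys
fn=sys.argv[1]
im,d,K,E=load(fn); P=pts(d,K,E)
x0,y0=int(sys.argv[2]),int(sys.argv[3])
cv2.imwrite('pics/'+fn+'c.png',cv2.resize(im[y0:y0+120,x0:x0+170],None,fx=4.5,fy=4.5,interpolation=cv2.INTER_CUBIC)[:,:,::-1])
Z=P[...,2]
sel=np.zeros(Z.shape,bool); sel[y0:y0+110,x0:x0+170]=1
near=np.hypot(P[...,0]-.59,P[...,1]+.135)<.05
for lo,hi,n in ((.0145,.0235,'rim'),):
    m=sel&near&(Z>lo)&(Z<hi); k=np.zeros(m.shape,np.uint8); k[m]=1
    cs,_=cv2.findContours(cv2.morphologyEx(k,cv2.MORPH_OPEN,np.ones((3,3))),cv2.RETR_CCOMP,cv2.CHAIN_APPROX_NONE)
    for c in cs:
        if cv2.contourArea(c)>300:
            w=np.array([plane(K,E,u,v,.019)[:2] for u,v in c[:,0]],np.float32); print(n,cv2.contourArea(c),cv2.minAreaRect(w),cv2.boundingRect(c))
g=cv2.cvtColor(im,cv2.COLOR_RGB2GRAY)
m=(sel&near&(g>70)&(Z>.003)&(Z<.013)).astype(np.uint8)
cs,_=cv2.findContours(cv2.morphologyEx(m,cv2.MORPH_OPEN,np.ones((3,3))),cv2.RETR_EXTERNAL,cv2.CHAIN_APPROX_NONE)
for c in cs:
    if cv2.contourArea(c)>300:
        for h in (.008,.019):
            w=np.array([plane(K,E,u,v,h)[:2] for u,v in c[:,0]],np.float32); print('floor@',h,cv2.minAreaRect(w),cv2.boundingRect(c))
m=(sel&(g<60)&(Z<.02)).astype(np.uint8)
# foot outline
m2=cv2.morphologyEx(m,cv2.MORPH_CLOSE,np.ones((9,9)))
cs,_=cv2.findContours(m2,cv2.RETR_EXTERNAL,cv2.CHAIN_APPROX_NONE); c=max(cs,key=cv2.contourArea)
w=np.array([plane(K,E,u,v,.008)[:2] for u,v in c[:,0]],np.float32); print('foot',cv2.minAreaRect(w))
E
python3 pk.py w22 200 125
```

```text
rim 3071.5 ((0.5940290689468384, -0.13566157221794128), (0.060270991176366806, 0.05995280295610428), 81.48136901855469) (252, 152, 58, 57)
rim 2010.5 ((0.5939768552780151, -0.1359121948480606), (0.0484260655939579, 0.0494748055934906), 81.36990356445312) (257, 158, 48, 46)
floor@ 0.008 ((0.5940400958061218, -0.1368042677640915), (0.04540542513132095, 0.04769611731171608), 81.3697738647461) (259, 159, 44, 42)
floor@ 0.019 ((0.5942916870117188, -0.1347959041595459), (0.044048186391592026, 0.04627036675810814), 81.36978912353516) (259, 159, 44, 42)
foot ((0.5937343835830688, -0.13562831282615662), (0.0840541198849678, 0.14716795086860657), 81.70025634765625)
```

```bash
python3 - <<'E'
from h import *
im,d,K,E=load('w22'); P=pts(d,K,E)
hs=cv2.cvtColor(im,cv2.COLOR_RGB2HSV)
# lever pivot cap & arm
m=(P[...,2]>.043)&(P[...,2]<.07); m[230:]=0; m[:,:230]=0
print(P[m].mean(0), m.sum())
for v in range(185,262,6):
    us=np.where((abs(P[v,:,2]-.049)<.006))[0]; us=us[(us>240)&(us<360)]
    if len(us): print(v,us.min(),us.max(),P[v,us].mean(0).round(4))
E
```

```text
[ 0.63303763 -0.16506681  0.0517259 ] 578
197 325 340 [ 0.6428 -0.1533  0.0515]
203 244 342 [ 0.6257 -0.1572  0.0499]
209 322 339 [ 0.6395 -0.1651  0.0516]
215 318 330 [ 0.6325 -0.1704  0.0513]
221 314 326 [ 0.6278 -0.176   0.0512]
227 310 322 [ 0.6231 -0.1816  0.0515]
233 306 318 [ 0.6184 -0.1874  0.0512]
239 302 314 [ 0.6135 -0.1931  0.0515]
245 298 310 [ 0.6087 -0.199   0.0514]
251 294 306 [ 0.6038 -0.205   0.0512]
257 295 302 [ 0.6014 -0.2113  0.0513]
```

View pics/w22c.png

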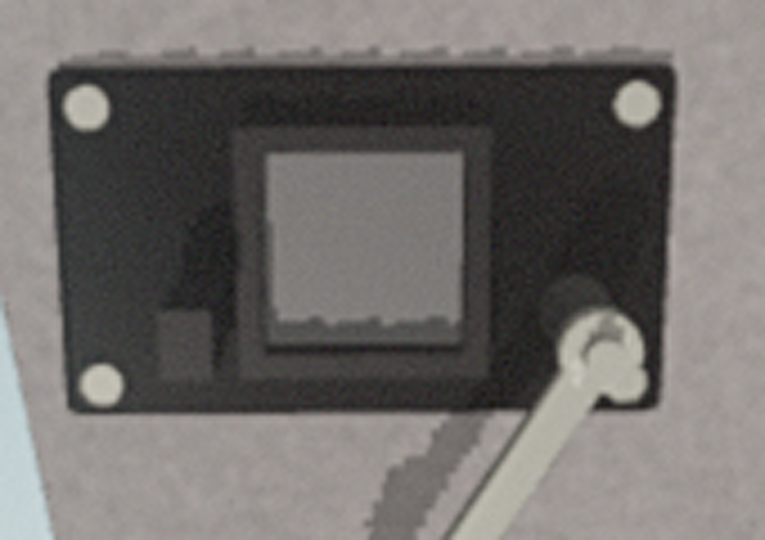

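```bash
python3 -m crank '[[[-0.052,-0.0176,0],[0,0,0],0.0],[[-0.052,-0.0176,0],[0,0,0],0.0],[[0,0,0.05],[0,0,0],0.0],[[0,0,0.05],[0,0,0],0.0],[[0,0,0],[0,0,0],0.0],[[0,0,0],[0,0,0],0.0],[[0,0,0],[0,0,0],0.0],[[0,0,0],[0,0,0],0.0]]'; python3 - <<'E'
from h import *
snap('wrist','w23');snap('scene','s23')
E
```

```text
t: 66.53
eef_pos: [0.5408, -0.2368, 0.1279]
tool_rot: [0.001, 0.759, 0.651, 0.001]
contact_force: [-0.9, 0.5, 0.1]
gripper_width: 0.001
```

View pics/w23.png

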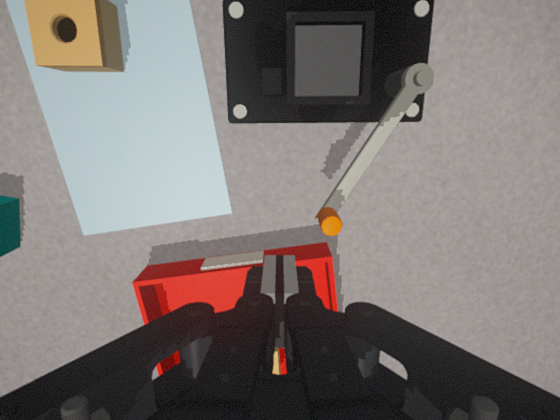

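View pics/s23.png

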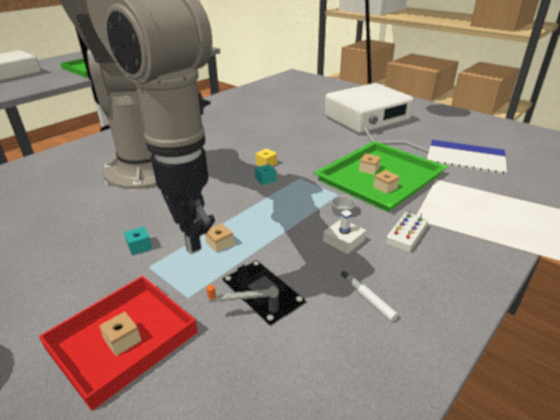

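```bash
cat > kn.py <<'E'
from h import *
import sys
im,d,K,E=load(sys.argv[1]); P=pts(d,K,E)
hs=cv2.cvtColor(im,cv2.COLOR_RGB2HSV)
m=(hs[...,0]>5)&(hs[...,0]<18)&(hs[...,1]>180)&(P[...,2]>.071)&(P[...,2]<.08)
print(m.sum(),P[m].mean(0)); k=P[m].mean(0)[:2]-[.643,-.1593]
print('theta',np.radians((np.degrees(np.arctan2(k[1],k[0]))-171.4)%360),'r',np.hypot(*k))
E
python3 kn.py w23; python3 st.py
```

```text
142 [ 0.57538785 -0.23579797  0.07435835]
theta 0.9970784321092135 r 0.10209477604452113
tcp [ 0.5402 -0.2367  0.1272] tip [ 0.54   -0.2392  0.0757] depth mm -41.7 F [ 0.1  0.2 -0.2] x [ 1.526e-01  9.883e-01 -6.000e-04] w -0.002
```

```bash
python3 -m crank '[[[0,0,0.03],[0,0,0],0.0],[[0,0,0.0245],[0,0,0],0.0],[[0,0,0],[0,0,0],0.0],[[-0.0018,0.0098,0],[0,0,0],0.0],[[-0.0018,0.0098,0],[0,0,0],0.0],[[-0.0018,0.0098,0],[0,0,0],0.0]]';python3 -m crank '[[[-0.0018,0.0098,0],[0,0,0],0.0],[[-0.0018,0.0098,0],[0,0,0],0.0],[[-0.0018,0.0098,0],[0,0,0],0.0],[[0,0,0],[0,0,0],0.0],[[0,0,0],[0,0,0],0.0]]'; python3 - <<'E'
from h import *
snap('wrist','w24')
E
python3 kn.py w24
```

```text
t: 67.38
eef_pos: [0.5695, -0.2469, 0.0727]
tool_rot: [0.001, 0.759, 0.651, 0.0]
contact_force: [0.0, 0.1, -0.5]
gripper_width: 0.001
t: 68.0
eef_pos: [0.5959, -0.256, 0.0715]
tool_rot: [-0.0, 0.759, 0.651, -0.0]
contact_force: [-0.7, 1.0, -0.0]
gripper_width: -0.003
263 [ 0.57768355 -0.23512861  0.07468652]
theta 1.009836966385594 r 0.10008105033000814
```

View pics/w24.png

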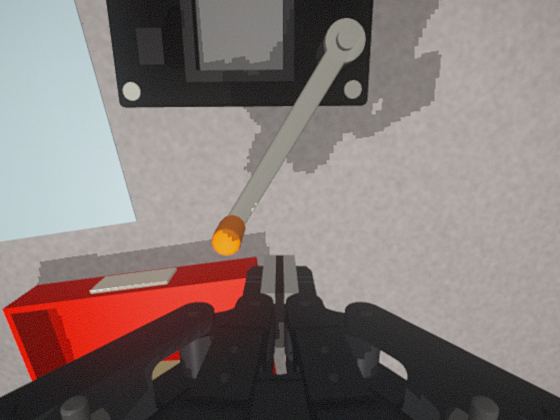

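The finger slid past the knob's outer side, and the lever is unchanged. I'll go back and push further inward.

```bash
python3 -m crank '[[[0,0,-0.05],[0,0,0],0.0],[[0.0192,-0.0525,0],[0,0,0],0.0],[[0,0,0],[0,0,0],0.0],[[0,0,0.03],[0,0,0],0.0],[[0,0,0.02],[0,0,0],0.0],[[0,0,0],[0,0,0],0.0],[[0,0,0],[0,0,0],0.0]]'; python3 -m crank '[[[0,0.008,0],[0,0,0],0.0],[[0,0.008,0],[0,0,0],0.0],[[0,0,0],[0,0,0],0.0],[[0,0,0],[0,0,0],0.0]]';python3 - <<'E'
from h import *
snap('wrist','w25')
E
python3 kn.py w25
```

```text
t: 68.92
eef_pos: [0.5479, -0.2291, 0.0721]
tool_rot: [0.0, 0.759, 0.651, 0.0]
contact_force: [0.8, -0.0, 0.2]
gripper_width: 0.002
t: 69.42
eef_pos: [0.563, -0.2315, 0.0717]
tool_rot: [-0.0, 0.759, 0.651, -0.0]
contact_force: [-0.4, 0.5, 0.6]
gripper_width: 0.004
80 [ 0.57897498 -0.23435905  0.07375333]
theta 1.0146642350719948 r 0.09865629252615625
```

View pics/w25.png

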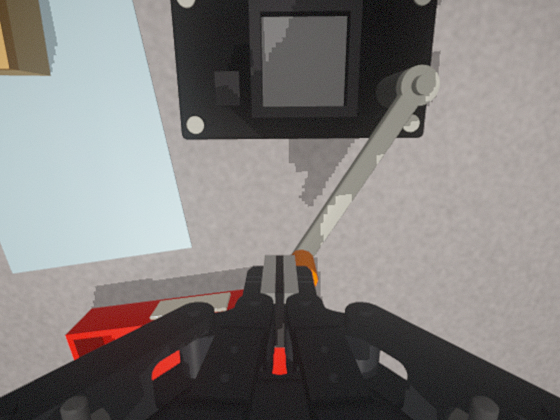

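```bash
python3 -m crank '[[[-0.001,0.008,0],[0,0,0],0.0],[[-0.003,0.008,0],[0,0,0],0.0],[[-0.003,0.008,0],[0,0,0],0.0],[[-0.003,0.008,0],[0,0,0],0.0],[[-0.003,0.008,0],[0,0,0],0.0],[[0,0,0],[0,0,0],0.0],[[0,0,0],[0,0,0],0.0]]';python3 - <<'E'
from h import *
snap('wrist','w26')
E
python3 kn.py w26
```

```text
t: 70.35
eef_pos: [0.6004, -0.2504, 0.0716]
tool_rot: [-0.0, 0.759, 0.651, -0.0]
contact_force: [0.3, 0.5, -0.1]
gripper_width: 0.001
176 [ 0.57766498 -0.23467593  0.07419358]
theta 1.006734131619481 r 0.099750669790771
```

View pics/w26.png

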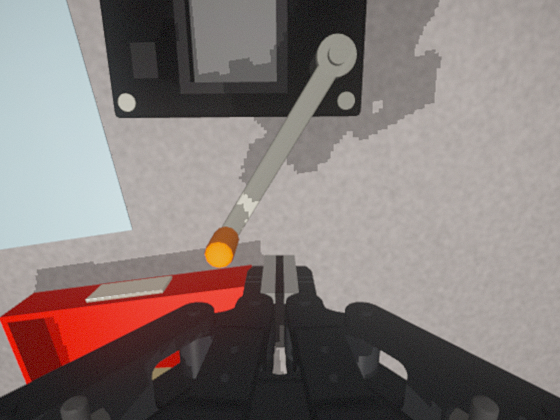

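```bash
python3 - <<'E'
from h import *
im,d,K,E=load('w26'); P=pts(d,K,E)
for v in range(252,300,4): print(v,[tuple(P[v,u].round(4)) for u in (268,280,290)])
print(plane(K,E,220,256,.0755), P[256,220], P[240,224])
E
```

```text
252 [(np.float64(0.591), np.float64(-0.2707), np.float64(0.001)), (np.float64(0.5992), np.float64(-0.2724), np.float64(-0.0001)), (np.float64(0.6062), np.float64(-0.2729), np.float64(0.0012))]
256 [(np.float64(0.5989), np.float64(-0.2387), np.float64(0.0847)), (np.float64(0.604), np.float64(-0.2394), np.float64(0.0849)), (np.float64(0.6083), np.float64(-0.2399), np.float64(0.0853))]
260 [(np.float64(0.5991), np.float64(-0.2384), np.float64(0.0897)), (np.float64(0.604), np.float64(-0.2393), np.float64(0.0893)), (np.float64(0.6082), np.float64(-0.2399), np.float64(0.0893))]
264 [(np.float64(0.5991), np.float64(-0.2389), np.float64(0.0926)), (np.float64(0.604), np.float64(-0.2397), np.float64(0.0924)), (np.float64(0.608), np.float64(-0.2403), np.float64(0.0924))]
268 [(np.float64(0.5992), np.float64(-0.2387), np.float64(0.0968)), (np.float64(0.604), np.float64(-0.2392), np.float64(0.0973)), (np.float64(0.6079), np.float64(-0.2399), np.float64(0.0971))]
272 [(np.float64(0.5993), np.float64(-0.2389), np.float64(0.1)), (np.float64(0.604), np.float64(-0.2394), np.float64(0.1004)), (np.float
[... 623 characters left out ...]
4(0.2214))]
288 [(np.float64(0.5998), np.float64(-0.2388), np.float64(0.1132)), (np.float64(0.6039), np.float64(-0.2394), np.float64(0.1133)), (np.float64(0.6074), np.float64(-0.24), np.float64(0.1132))]
292 [(np.float64(0.6), np.float64(-0.2383), np.float64(0.117)), (np.float64(0.604), np.float64(-0.2392), np.float64(0.1165)), (np.float64(0.6073), np.float64(-0.2405), np.float64(0.1151))]
296 [(np.float64(0.6001), np.float64(-0.2382), np.float64(0.1198)), (np.float64(0.6037), np.float64(-0.2409), np.float64(0.1161)), (np.float64(0.6073), np.float64(-0.2389), np.float64(0.1205))]
[ 0.57599797 -0.23917374  0.0755    ] [ 0.57576395 -0.23954389  0.07456319] [ 0.57871649 -0.23269681  0.07264833]
```

```bash
python3 - <<'E'
from h import *
# approx tcp & x axis for each
S={'w5':((.6238,.0879,.1572),(.963,-.269)),'w14':((.4898,.3983,.1024),(-.2274,.9738)),'w26':((.6004,-.2504,.0716),(.1526,.988)),'w22':((.5905,-.1382,.2262),(.1512,.9885)),'w16':((.4245,.034,.1781),(.0961,.9954))}
for n,(p,x) in S.items():
    im,d,K,E=load(n); P=pts(d,K,E)
    M=np.array([[x[0],x[1],0],[x[1],-x[0],0],[0,0,-1]]).T
    T=(P-np.array(p))@M
    Ec=M.T@(E[:3,3]-np.array(p))
    m=(d>0)&(abs(T[...,1])<.06)&(T[...,2]<.03)&(T[...,2]>-.03)&(abs(T[...,0]-.011)<.003)
    q=T[m]; print(n,'cam in tool',Ec.round(4),m.sum(), 'max z',np.percentile(q[:,2],[50,90,99]).round(4) if m.sum() else '', 'y',np.percentile(q[:,1],[1,99]).round(3))
E
```

```text
w5 cam in tool [ 0.0709 -0.0004 -0.1488] 1210 max z [-0.0207 -0.011   0.0266] y [-0.02   0.021]
w14 cam in tool [ 0.0697  0.0015 -0.1498] 1896 max z [-0.011  -0.01   -0.0094] y [-0.025  0.029]
w26 cam in tool [ 0.0699  0.0014 -0.1498] 1186 max z [-0.0122  0.0105  0.0205] y [-0.032  0.008]
w22 cam in tool [ 0.0696  0.0014 -0.1498] 610 max z [-0.0214 -0.0138 -0.0116] y [-0.005  0.008]
w16 cam in tool [ 0.0698  0.0016 -0.1498] 567 max z [-0.024  -0.019  -0.0157] y [-0.037  0.041]
```

```bash
python3 - <<'E'
from h import *
im,d,c=snap('scene','s26'); im,d,K,E=load('s26')
p=bot.get_obs()['eef_pos']; print(p)
im2=cv2.resize(im,None,fx=1,fy=1).copy()
def pr(X):
    q=E[:3,:3].T@(np.array(X)-E[:3,3]); return q[0]/q[2]*K[0]+K[2],q[1]/q[2]*K[1]+K[3]
u0,v0=map(int,pr(p)); 
s=im[v0-60:v0+60,u0-60:u0+60]; s=cv2.resize(s,None,fx=5,fy=5,interpolation=cv2.INTER_CUBIC)
for dz,col in ((-.014,(255,0,0)),(0,(0,255,0)),(.013,(0,0,255))):
    u,v=pr(p+[0,0,dz]); cv2.circle(s,(int((u-u0+60)*5),int((v-v0+60)*5)),4,col,-1)
cv2.imwrite('pics/s26c.png',s[:,:,::-1])
E
```

```text
[ 0.60030897 -0.25035705  0.07165263]
```

View pics/s26c.png

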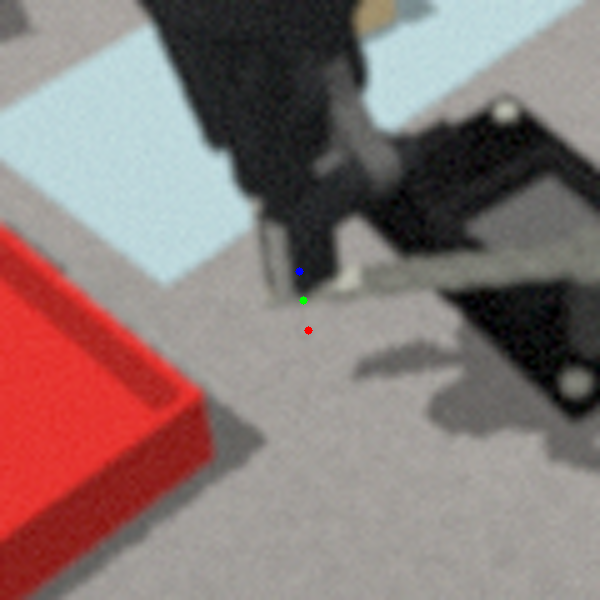

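The knob passed under the closed fingers, so their tips sit higher than I assumed, at about TCP level. I'll repeat the push 20 mm lower.

```bash
python3 -m crank '[[[0,0,-0.05],[0,0,0],0.0],[[0.0111,-0.0553,0],[0,0,0],0.0],[[0,0,0],[0,0,0],0.0],[[0,0,0.04],[0,0,0],0.0],[[0,0,0.03],[0,0,0],0.0],[[0,0,0],[0,0,0],0.0],[[0,0,0],[0,0,0],0.0]]'; python3 -m crank '[[[0,0.008,0],[0,0,0],0.0],[[-0.001,0.008,0],[0,0,0],0.0],[[-0.001,0.006,0],[0,0,0],0.0],[[0,0,0],[0,0,0],0.0]]';python3 - <<'E'
from h import *
snap('wrist','w27')
E
python3 kn.py w27
```

```text
t: 71.32
eef_pos: [0.5487, -0.2313, 0.0527]
tool_rot: [0.001, 0.759, 0.651, 0.0]
contact_force: [0.5, 0.5, 0.4]
gripper_width: 0.004
t: 71.82
eef_pos: [0.5702, -0.2365, 0.052]
tool_rot: [0.0, 0.759, 0.651, 0.001]
contact_force: [-1.3, 0.2, -0.2]
gripper_width: 0.005
146 [ 0.59240356 -0.24345311  0.07369173]
theta 1.179561890022815 r 0.09819239449684458
```

View pics/w27.png

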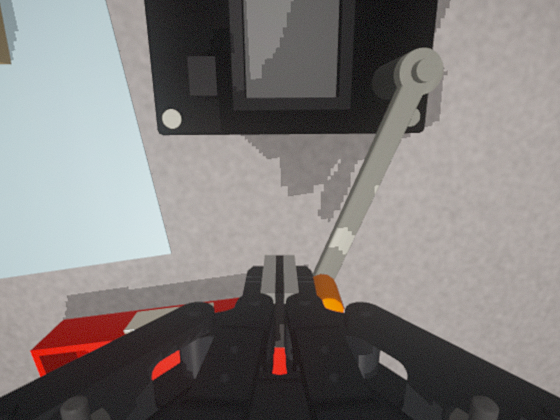

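Now it moves: θ is about 1.18 after the push. Continuing.

```bash
python3 -m crank '[[[-0.002,0.008,0],[0,0,0],0.0],[[-0.003,0.008,0],[0,0,0],0.0],[[-0.003,0.008,0],[0,0,0],0.0],[[-0.002,0.008,0],[0,0,0],0.0],[[0,0,0],[0,0,0],0.0],[[0,0,0],[0,0,0],0.0]]';python3 - <<'E'
from h import *
snap('wrist','w28')
E
python3 kn.py w28
```

```text
t: 72.62
eef_pos: [0.5992, -0.2513, 0.0517]
tool_rot: [0.0, 0.759, 0.651, -0.0]
contact_force: [-0.1, -0.8, 0.8]
gripper_width: -0.001
196 [ 0.62244654 -0.25562736  0.07368157]
theta 1.5106760409709834 r 0.09849571095079868
```

View pics/w28.png

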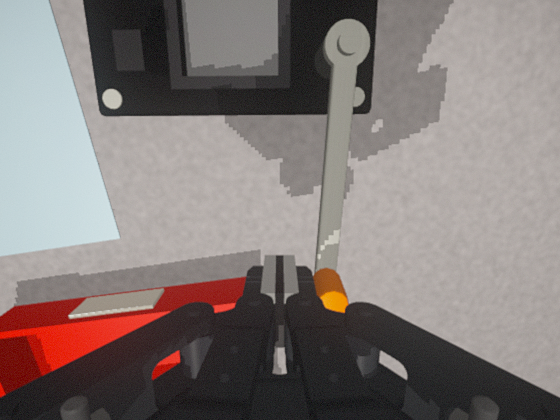

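```bash
python3 -m crank '[[[0,-0.01,0],[0,0,0],0.0],[[0,0,-0.06],[0,0,0],0.0],[[0,0,-0.06],[0,0,0],0.05],[[0.0324,-0.0465,0],[0,0,0],0.065],[[0.0324,-0.0465,0],[0,0,0],0.065],[[0.0324,-0.0465,0],[0,0,0],0.065],[[0.0324,-0.0465,0],[0,0,0],0.065],[[0,0,0],[0,0,0],0.065],[[0,0,0],[0,0,0],0.065],[[0,0,0],[0,0,0],0.065]]';python3 -m crank '[[[0,0,0],[0,0,0],0.065],[[0,0,0],[0,0,0],0.065]]'>/dev/null;python3 blk.py w29
```

```text
t: 73.92
eef_pos: [0.4261, -0.0941, 0.1718]
tool_rot: [0.0, 0.76, 0.65, 0.0]
contact_force: [0.3, 0.0, 0.1]
gripper_width: 0.762
tcp [ 0.4256 -0.0935  0.1715] yaw 81.2 x [1.531e-01 9.882e-01 5.000e-04] q7 -0.26 F [ 0.2  0.7 -0.9]
px [276. 198.] c [ 0.4244 -0.0926] sz [0.0446 0.0436] ang 81.3 rel x,y mm [ 0.7 -1.2] turn z -0.1
```

View pics/w29.png

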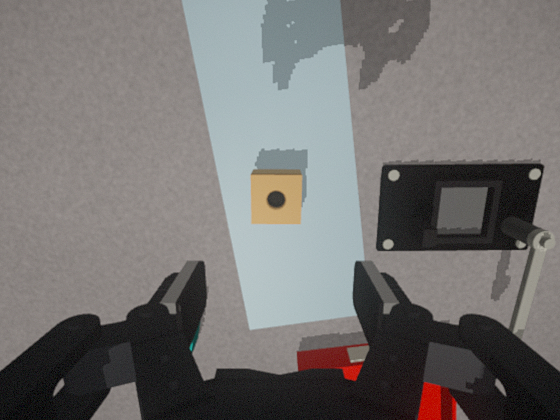

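Lever open; block 4 at (276,198), square to the jaws. I'll descend to TCP 0.0235, grip, and check with the scene camera how high the fingertips sit.

```bash
python3 -m crank '[[[0.0007,-0.001,0],[0,0,0],0.065],[[0,0,0.06],[0,0,0],0.065],[[0,0,0.06],[0,0,0],0.065],[[0,0,0.015],[0,0,0],0.065],[[0,0,0.013],[0,0,0],0.065],[[0,0,0],[0,0,0],0.065],[[0,0,0],[0,0,0],0.065],[[0,0,0],[0,0,0],0.065]]'>/dev/null; python3 st.py;python3 -m crank '[[[0,0,0],[0,0,0],0.03],[[0,0,0],[0,0,0],0.03],[[0,0,0],[0,0,0],0.03],[[0,0,0],[0,0,0],0.03]]' 40; python3 - <<'E'
from h import *
im,d,c=snap('scene','s30'); im,d,K,E=load('s30')
p=bot.get_obs()['eef_pos']; print(p)
def pr(X):
    q=E[:3,:3].T@(np.array(X)-E[:3,3]); return q[0]/q[2]*K[0]+K[2],q[1]/q[2]*K[1]+K[3]
u0,v0=map(int,pr(p)); 
s=im[v0-50:v0+50,u0-50:u0+50]; s=cv2.resize(s,None,fx=6,fy=6,interpolation=cv2.INTER_CUBIC)
cv2.imwrite('pics/s30c.png',s[:,:,::-1])
E
```

```text
tcp [ 0.4253 -0.0927  0.0248] tip [ 0.4251 -0.0953 -0.0267] depth mm 60.7 F [ 0.1  0.3 -0.3] x [ 1.530e-01  9.882e-01 -5.000e-04] w 0.759
t: 75.72
eef_pos: [0.4283, -0.0936, 0.0265]
tool_rot: [0.003, 0.759, 0.651, 0.002]
contact_force: [-0.6, -2.3, 27.7]
gripper_width: 0.353
[ 0.42826632 -0.09359288  0.02646533]
```

View pics/s30c.png

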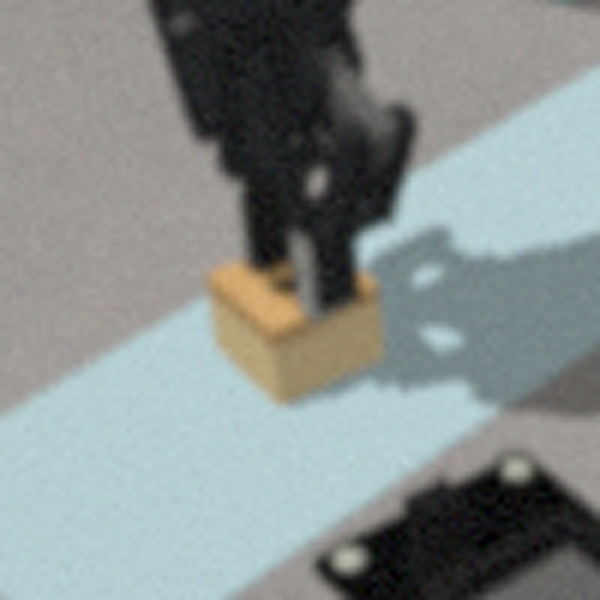

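The fingertips really sit about 10 mm above the TCP, so the grip slipped onto the top of the block. I'll open, lift, and re-grip lower.

```bash
python3 -m crank '[[[0,0,-0.003],[0,0,0],0.065],[[0,0,0],[0,0,0],0.065],[[0,0,0],[0,0,0],0.065],[[0,0,-0.06],[0,0,0],0.065],[[0,0,-0.06],[0,0,0],0.065],[[0,0,-0.023],[0,0,0],0.065],[[0,0,0],[0,0,0],0.065],[[0,0,0],[0,0,0],0.065],[[0,0,0],[0,0,0],0.065],[[0,0,0],[0,0,0],0.065]]'>/dev/null;python3 blk.py w31
```

```text
tcp [ 0.4238 -0.0922  0.1688] yaw 81.25 x [1.522e-01 9.884e-01 6.000e-04] q7 -0.28 F [ 0.1  0.8 -0.4]
px [278. 200.] c [ 0.4243 -0.0927] sz [0.0443 0.0436] ang 81.3 rel x,y mm [-0.5  0.8] turn z -0.1
```

View pics/w31.png

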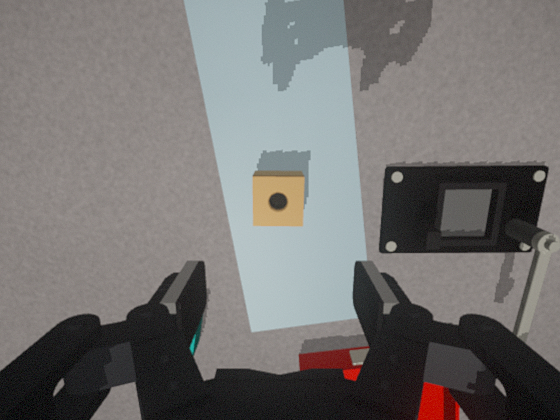

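```bash
python3 -m crank '[[[0,0.0005,0.06],[0,0,0],0.065],[[0,0,0.06],[0,0,0],0.065],[[0,0,0.02],[0,0,0],0.065],[[0,0,0],[0,0,0],0.065],[[0,0,0],[0,0,0],0.065],[[0,0,0],[0,0,0],0.065],[[0,0,0],[0,0,0],0.065]]'>/dev/null; python3 st.py;python3 -m crank '[[[0,0,0.01],[0,0,0],0.065],[[0,0,0],[0,0,0],0.065],[[0,0,0],[0,0,0],0.065],[[0,0,0],[0,0,0],0.065]]'>/dev/null; python3 st.py;python3 -m crank '[[[0,0,0.008],[0,0,0],0.065],[[0,0,0],[0,0,0],0.065],[[0,0,0],[0,0,0],0.065]]'; python3 st.py
```

```text
tcp [ 0.4256 -0.0928  0.0306] tip [ 0.4254 -0.0954 -0.0209] depth mm 54.9 F [ 0.1 -0.3  0.7] x [ 1.530e-01  9.882e-01 -4.000e-04] w 0.758
tcp [ 0.4249 -0.0925  0.0197] tip [ 0.4246 -0.095  -0.0318] depth mm 65.8 F [ 0.2 -0.   0.1] x [0.1525 0.9883 0.    ] w 0.756
t: 78.82
eef_pos: [0.4248, -0.0924, 0.0115]
tool_rot: [-0.0, 0.759, 0.651, -0.0]
contact_force: [0.1, 1.6, -0.0]
gripper_width: 0.762
tcp [ 0.4248 -0.0924  0.0115] tip [ 0.4245 -0.0949 -0.04  ] depth mm 74.0 F [ 0.1  1.6 -0. ] x [1.525e-01 9.883e-01 1.000e-04] w 0.762
```

```bash
python3 -m crank '[[[0,0,0.003],[0,0,0],0.065],[[0,0,0],[0,0,0],0.065],[[0,0,0],[0,0,0],0.03],[[0,0,0],[0,0,0],0.03],[[0,0,0],[0,0,0],0.03],[[0,0,0],[0,0,0],0.03]]' 40; python3 - <<'E'
from h import *
im,d,c=snap('scene','s31'); im,d,K,E=load('s31')
p=bot.get_obs()['eef_pos']; print(p)
def pr(X):
    q=E[:3,:3].T@(np.array(X)-E[:3,3]); return q[0]/q[2]*K[0]+K[2],q[1]/q[2]*K[1]+K[3]
u0,v0=map(int,pr(p)); 
s=im[v0-50:v0+50,u0-50:u0+50]; s=cv2.resize(s,None,fx=6,fy=6,interpolation=cv2.INTER_CUBIC)
cv2.imwrite('pics/s31c.png',s[:,:,::-1])
E
```

```text
t: 79.58
eef_pos: [0.4249, -0.0925, 0.0089]
tool_rot: [0.0, 0.759, 0.651, -0.0]
contact_force: [-2.1, 0.1, 6.2]
gripper_width: 0.506
[ 0.42491096 -0.09253     0.00890066]
```

View pics/s31c.png

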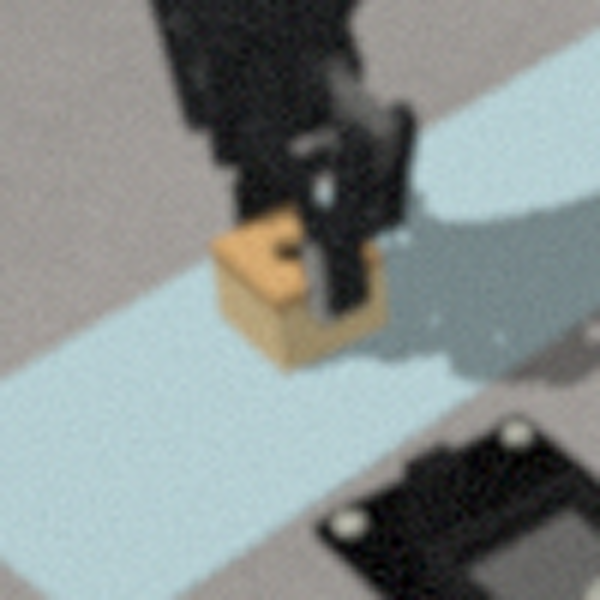

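```bash
python3 -m crank '[[[0,0,-0.05],[0,0,0],0.03],[[0,0,-0.05],[0,0,0],0.03],[[-0.0056,0.0579,0],[0,0,0],0.03],[[-0.0056,0.0579,0],[0,0,0],0.03],[[-0.0056,0.0579,0],[0,0,0],0.03],[[0,0,0],[0,0,0],0.03],[[0,0,0],[0,0,0],0.03],[[0,0,0],[0,0,0],0.03],[[0,0,0],[0,0,0],0.03],[[0,0,0],[0,0,0],0.03]]';python3 blk.py w32 .134; python3 kn.py w32
```

```text
t: 80.88
eef_pos: [0.5936, -0.1357, 0.109]
tool_rot: [0.0, 0.759, 0.651, -0.0]
contact_force: [-0.6, -0.7, -1.0]
gripper_width: 0.503
tcp [ 0.5936 -0.1357  0.109 ] yaw 81.23 x [ 1.525e-01  9.883e-01 -4.000e-04] q7 -0.39 F [-0.6 -0.7 -1. ]
px [279. 289.] c [ 0.5953 -0.1355] sz [0.0464 0.0448] ang 81.3 rel x,y mm [0.5 1.7] turn z -0.0
0 [nan nan nan]
theta nan r nankn.py:6: RuntimeWarning: Mean of empty slice.
  print(m.sum(),P[m].mean(0)); k=P[m].mean(0)[:2]-[.643,-.1593]
  ret = um.true_divide(
```

View pics/w32.png

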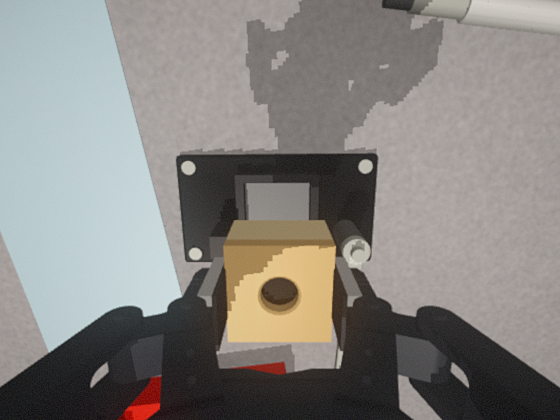

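```bash
python3 -m crank '[[[-0.0004,-0.0013,0.04],[0,0,0],0.03],[[0,0,0.036],[0,0,0],0.03],[[0,0,0],[0,0,0],0.03],[[0,0,0],[0,0,0],0.03],[[0,0,0],[0,0,0],0.03],[[0,0,0],[0,0,0],0.03],[[0,0,0],[0,0,0],0.03]]';python3 st.py; python3 blk.py w33 .059; python3 pk.py w33 170 120
```

```text
t: 81.8
eef_pos: [0.5929, -0.136, 0.0333]
tool_rot: [0.0, 0.759, 0.651, 0.0]
contact_force: [-0.1, -0.8, -1.5]
gripper_width: 0.507
tcp [ 0.5929 -0.136   0.0333] tip [ 0.5926 -0.1385 -0.0182] depth mm 52.2 F [-0.1 -0.8 -1.5] x [ 1.527e-01  9.883e-01 -2.000e-04] w 0.507
tcp [ 0.5929 -0.136   0.0333] yaw 81.22 x [ 1.527e-01  9.883e-01 -2.000e-04] q7 -0.45 F [-0.1 -0.8 -1.5]
px [279. 290.] c [ 0.5946 -0.1353] sz [0.0461 0.0454] ang 81.3 rel x,y mm [0.9 1.6] turn z -0.0
rim 1937.0 ((0.5968347787857056, -0.11320357024669647), (0.017193222418427467, 0.05994076281785965), 81.28577423095703) (217, 196, 121, 34)
floor@ 0.008 ((0.5961166620254517, -0.1175629049539566), (0.004465695470571518, 0.047291651368141174), 81.28809356689453) (233, 211, 89, 9)
floor@ 0.019 ((0.596662163734436, -0.11438480764627457), (0.004184824880212545, 0.0443171001970768), 81.2881088256836) (233, 211, 89, 9)
foot ((0.5853422284126282, -0.1073981523513794), (0.03262941539287567, 0.0915798768401146), 81.28573608398438)
```

View pics/w33.png

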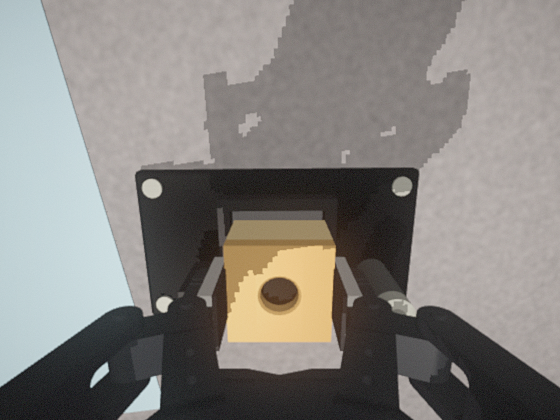

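```bash
python3 -m crank '[[[0,-0.0008,0],[0,0,0],0.03],[[0,0,0.004],[0,0,0],0.03],[[0,0,0.003],[0,0,0],0.03],[[0,0,0],[0,0,0],0.03],[[0,0,0],[0,0,0],0.03]]';python3 -m crank '[[[0,0,0.003],[0,0,0],0.03],[[0,0,0.003],[0,0,0],0.03],[[0,0,0],[0,0,0],0.03],[[0,0,0],[0,0,0],0.03]]'
```

```text
t: 82.48
eef_pos: [0.5919, -0.1356, 0.0256]
tool_rot: [-0.0, 0.759, 0.651, 0.0]
contact_force: [1.5, 0.3, -0.9]
gripper_width: 0.507
t: 82.98
eef_pos: [0.5918, -0.1356, 0.0197]
tool_rot: [-0.0, 0.759, 0.651, -0.0]
contact_force: [-0.6, -0.8, -0.6]
gripper_width: 0.499
```

```bash
python3 -m crank '[[[0,0,0.0025],[0,0,0],0.03],[[0,0,0],[0,0,0],0.03],[[0,0,0],[0,0,0],0.03]]'; python3 -m crank '[[[0,0,0],[0,0,0],0.055],[[0,0,0],[0,0,0],0.055],[[0,0,0],[0,0,0],0.055],[[0,0,-0.03],[0,0,0],0.055],[[0,0,-0.06],[0,0,0],0.055],[[0,0,-0.06],[0,0,0],0.055],[[0,0,0],[0,0,0],0.0],[[0,0,0],[0,0,0],0.0],[[0,0,0],[0,0,0],0.0],[[0,0,0],[0,0,0],0.0]]'; python3 blk.py w34 .042
python3 - <<'E'
from h import *
im,d,K,E=load('w34'); P=pts(d,K,E)
m=(np.hypot(P[...,0]-.594,P[...,1]+.136)<.016)&(P[...,2]>.037)
print(np.percentile(P[m][:,2],[10,50,90]))
E
```

```text
t: 83.35
eef_pos: [0.5918, -0.1357, 0.0172]
tool_rot: [-0.0, 0.759, 0.651, -0.0]
contact_force: [-0.5, 0.8, -1.1]
gripper_width: 0.502
t: 84.6
eef_pos: [0.5911, -0.1356, 0.1658]
tool_rot: [-0.001, 0.759, 0.651, -0.001]
contact_force: [-0.7, 0.2, -0.3]
gripper_width: 0.001
tcp [ 0.5911 -0.1356  0.1658] yaw 81.24 x [1.524e-01 9.883e-01 2.000e-04] q7 -0.35 F [-0.7  0.2 -0.3]
px [281. 203.] c [ 0.5939 -0.1363] sz [0.0446 0.044 ] ang 81.4 rel x,y mm [-0.3  3.2] turn z -0.1
[0.17789329 0.22145939 0.25820303]
```

View pics/w34.png

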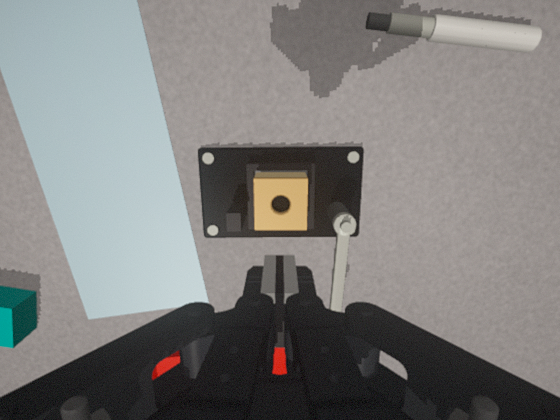

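Block 4 is seated in the pocket at (281,203). To shut the lever I'll move to the outer side of the knob and push it round in two strokes.

```bash
python3 -m crank '[[[-0.0384,0.0275,0],[0,0,0],0.0],[[-0.0384,0.0275,0],[0,0,0],0.0],[[-0.0384,0.0275,0],[0,0,0],0.0],[[0,0,0.04],[0,0,0],0.0],[[0,0,0],[0,0,0],0.0],[[0,0,0],[0,0,0],0.0],[[0,0,0],[0,0,0],0.0],[[0,0,0],[0,0,0],0.0]]'; python3 - <<'E'
from h import *
snap('wrist','w35'); im,d,K,E=load('w34'); P=pts(d,K,E)
m=(abs(P[...,0]-.594)<.02)&(abs(P[...,1]+.136)<.02)&(P[...,2]<.06)&(P[...,2]>.03); print('block top z',np.percentile(P[m][:,2],[10,50,90]))
E
python3 kn.py w35
```

```text
t: 85.65
eef_pos: [0.6564, -0.2619, 0.1287]
tool_rot: [0.001, 0.759, 0.651, 0.0]
contact_force: [-0.8, -0.6, -0.1]
gripper_width: -0.002
block top z [0.03679681 0.04222155 0.04315299]
106 [ 0.62357456 -0.25806263  0.07438246]
theta 1.5266855121020915 r 0.10065487838732261
```

View pics/w35.png

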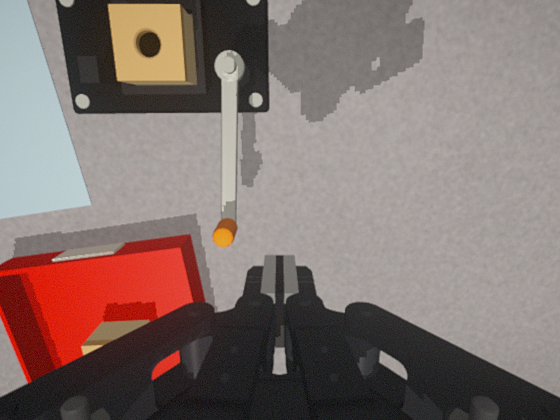

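```bash
python3 -m crank '[[[0,0,0.04],[0,0,0],0.0],[[0,0,0.0367],[0,0,0],0.0],[[0,0,0],[0,0,0],0.0],[[-0.0018,-0.012,0],[0,0,0],0.0],[[-0.0018,-0.012,0],[0,0,0],0.0],[[0.0028,-0.011,0],[0,0,0],0.0],[[0.0028,-0.011,0],[0,0,0],0.0],[[0,0,0],[0,0,0],0.0]]'; python3 -m crank '[[[0.0085,-0.0126,0],[0,0,0],0.0],[[0.0085,-0.0126,0],[0,0,0],0.0],[[0.0085,-0.0126,0],[0,0,0],0.0],[[0,0,0],[0,0,0],0.0],[[0,0,0],[0,0,0],0.0]]';python3 - <<'E'
from h import *
snap('wrist','w36')
E
python3 kn.py w36
```

```text
t: 86.7
eef_pos: [0.6096, -0.2527, 0.0508]
tool_rot: [-0.0, 0.759, 0.651, -0.0]
contact_force: [0.3, -0.1, -0.2]
gripper_width: -0.002
t: 87.32
eef_pos: [0.5769, -0.2225, 0.0505]
tool_rot: [-0.0, 0.759, 0.651, -0.0]
contact_force: [0.5, -0.4, -0.1]
gripper_width: 0.001
441 [ 0.55828503 -0.21375838  0.07458948]
theta 0.7214254233604083 r 0.10070918957100342
```

View pics/w36.png

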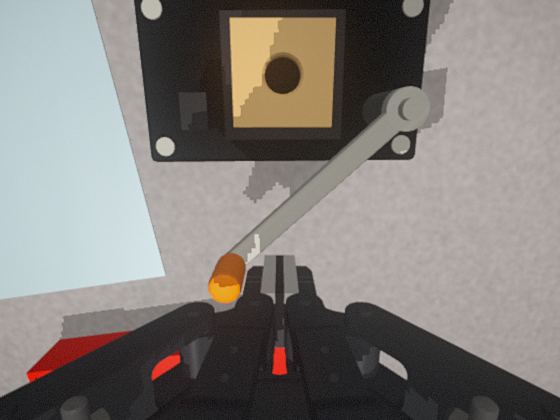

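```bash
python3 -m crank '[[[0,0.01,0],[0,0,0],0.0],[[0,0,-0.05],[0,0,0],0.0],[[-0.028,-0.031,0],[0,0,0],0.0],[[0,0,0],[0,0,0],0.0],[[0,0,0.03],[0,0,0],0.0],[[0,0,0.021],[0,0,0],0.0],[[0,0,0],[0,0,0],0.0]]'; python3 -m crank '[[[0.01,-0.0045,0],[0,0,0],0.0],[[0.01,-0.0045,0],[0,0,0],0.0],[[0.01,-0.0045,0],[0,0,0],0.0],[[0.01,-0.0045,0],[0,0,0],0.0],[[0.01,-0.0035,0],[0,0,0],0.0],[[0.01,-0.0025,0],[0,0,0],0.0],[[0,0,0],[0,0,0],0.0],[[0,0,0],[0,0,0],0.0]]';python3 - <<'E'
from h import *
snap('wrist','w37')
E
python3 kn.py w37
```

```text
t: 88.25
eef_pos: [0.5512, -0.2459, 0.0474]
tool_rot: [-0.002, 0.759, 0.651, -0.001]
contact_force: [0.4, 0.4, -1.1]
gripper_width: -0.001
t: 89.25
eef_pos: [0.5381, -0.1836, 0.0496]
tool_rot: [0.0, 0.759, 0.651, 0.0]
contact_force: [0.4, -0.6, -0.4]
gripper_width: 0.006
897 [ 0.53900257 -0.16166997  0.07522159]
theta 0.1728831222521093 r 0.10402442827853177
```

View pics/w37.png

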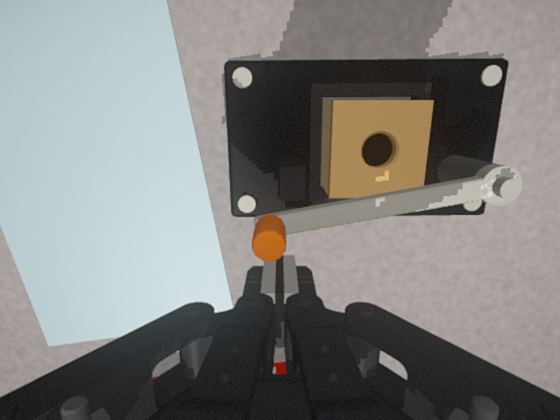

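```bash
python3 -m crank '[[[0.006,0,0],[0,0,0],0.0],[[0.006,0,0],[0,0,0],0.0],[[0.004,0,0],[0,0,0],0.0],[[0,0,0],[0,0,0],0.0],[[0,0,0],[0,0,0],0.0]]';python3 -m crank '[[[0.003,0,0],[0,0,0],0.0],[[0,0,0],[0,0,0],0.0],[[0,0,0],[0,0,0],0.0]]';python3 - <<'E'
from h import *
snap('wrist','w38')
E
python3 kn.py w38
```

```text
t: 89.92
eef_pos: [0.5403, -0.1678, 0.0496]
tool_rot: [0.0, 0.759, 0.651, 0.0]
contact_force: [-0.3, 0.1, 0.8]
gripper_width: 0.004
t: 90.3
eef_pos: [0.5406, -0.1648, 0.0495]
tool_rot: [0.0, 0.759, 0.651, 0.0]
contact_force: [-0.5, 0.5, -0.2]
gripper_width: 0.002
907 [ 0.53991951 -0.14489353  0.07520604]
theta 0.011238297712319802 r 0.10408234401272888
```

Nearly at the stop. I'll push gently until a reaction force shows.

```bash
python3 -m crank '[[[0.0015,0,0],[0,0,0],0.0],[[0,0,0],[0,0,0],0.0],[[0,0,0],[0,0,0],0.0]]';python3 -m crank '[[[0.001,0,0],[0,0,0],0.0],[[0,0,0],[0,0,0],0.0],[[0,0,0],[0,0,0],0.0]]';python3 -m crank '[[[0.001,0,0],[0,0,0],0.0],[[0,0,0],[0,0,0],0.0],[[0,0,0],[0,0,0],0.0]]'
```

```text
t: 90.72
eef_pos: [0.5407, -0.1633, 0.0495]
tool_rot: [-0.0, 0.759, 0.651, 0.0]
contact_force: [-0.2, -0.3, 0.6]
gripper_width: -0.002
t: 91.1
eef_pos: [0.5408, -0.1627, 0.0495]
tool_rot: [0.0, 0.759, 0.651, -0.0]
contact_force: [-0.1, -1.5, 0.5]
gripper_width: 0.002
t: 91.48
eef_pos: [0.5408, -0.1625, 0.0495]
tool_rot: [0.0, 0.759, 0.651, -0.001]
contact_force: [-1.0, -5.6, 1.1]
gripper_width: -0.003
```

At the stop. Backing off and making final checks.

```bash
python3 -m crank '[[[-0.015,0,0],[0,0,0],0.0],[[-0.01,0,0],[0,0,0],0.0],[[0,0,-0.06],[0,0,0],0.0],[[0,0,-0.06],[0,0,0],0.0],[[-0.03,0,-0.03],[0,0,0],0.0],[[-0.05,0,0],[0,0,0],0.0],[[0,0,0],[0,0,0],0.0],[[0,0,0],[0,0,0],0.0],[[0,0,0],[0,0,0],0.0],[[0,0,0],[0,0,0],0.0]]'; python3 - <<'E'
from h import *
snap('wrist','w39');snap('scene','s39');snap('top','t39')
E
python3 kn.py w39;  sed -i "s/load('t5')/load('t39')/" m.py; python3 m.py|grep tan
```

```text
t: 92.72
eef_pos: [0.5253, -0.264, 0.1994]
tool_rot: [-0.0, 0.758, 0.652, 0.0]
contact_force: [0.6, 0.5, 0.6]
gripper_width: -0.002
291 [ 0.53976987 -0.14465276  0.07528067]
theta 0.00914995297443758 r 0.10426409158722487
tan [133. 208.] 239.0 [0.4869 0.4001] [0.0473 0.0441] 13.3
tan [156. 178.] 233.5 [0.5717 0.3417] [0.0484 0.0442] 80.5
```

View pics/w39.png

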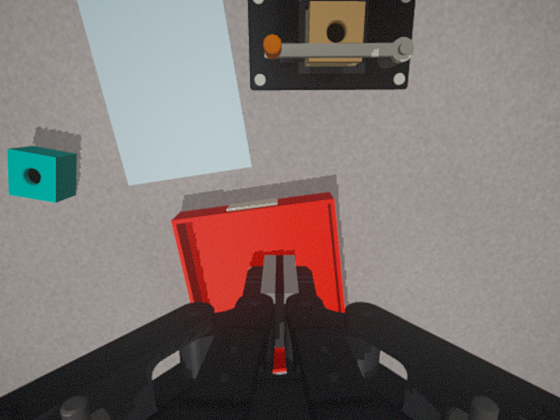

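View pics/s39.png

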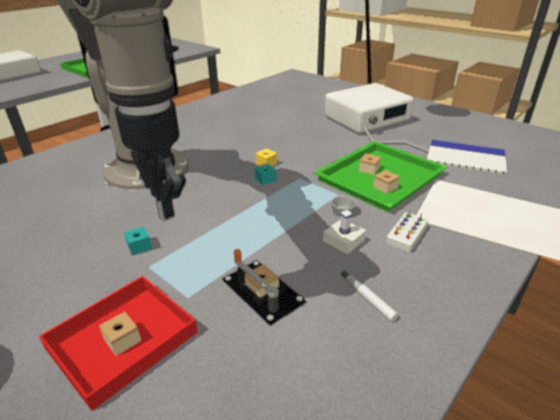

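View pics/t39.png

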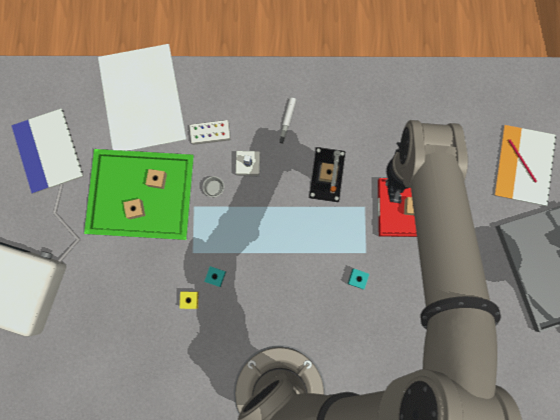

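The views show two blocks in the tray at (133,208) and (156,178). One block is in the bin, the fourth is under the shut lever, and the gauge is upright in its stand at (247,162). The bystanders are undisturbed, so I'm handing in.

```bash
python3 -c "
from station import bot
print(bot.hand_in()); print(bot.get_obs()['t'])"
```

```text
the job is handed in; nothing more can be done
None
the job is handed in; nothing more can be done
```

The job is done and handed in at about 93 s of the 210 s allowed.

**Gauge readings**, left to right along the row of four blocks:

| Block | Gauge stopped at | Result | Where it went |
|---|---|---|---|
| 1 | 17 mm | right size | green tray, upright |
| 2 | 24 mm (collar on top) | oversize | red scrap bin |
| 3 | 17 mm | right size | green tray, upright |
| 4 | 7 mm | undersize | holder pocket, hole up, lever shut |

The 17 mm and 7 mm stops held when I shifted the gauge about 1 mm each way under light pressure (14 N at most).

**Final checks:**
- **Gauge:** it hangs upright in its stand.
- **Block 4:** its top measured 42 mm above the bench, so it is seated.
- **Lever:** I pushed it until the stop pushed back with about 5.6 N; the camera reads 0.009 rad, which is zero within its error.
- **Bystanders:** the drill rack, handpiece and steel cup look untouched.

**What went wrong or disagreed:**
- **Knocked block:** block 4 was moved about 3 cm during the run. I found it again before gauging it.
- **Fingertip height:** the fingertips sit about 10 mm higher than I took from the description. Two lever pushes went over the knob, and the first grip on block 4 slipped on its top with about 28 N. It had not moved when I looked again, and I gripped it lower.
- **Camera offsets:** the wrist camera reads about 1.5 mm off in x and the top camera about 4 mm. I allowed for this when lowering block 4 into the pocket.

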